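Lay the place for a contact lens lesson

TASK

Set the place at the mirror for a contact lens lesson, as seen from the robot's side: in front of the middle of the mirror lay the lens case, caps up and its long side along the mirror's front edge, and stand the solution bottle to the left and the drop bottle to the right of the case, in line with it. To the right of the mirror, level with its middle, lay the large carton with its long side along the mirror's side, and the small carton centred and squarely on top of it, the same way round. Leave a gap of about 3 cm each time (mirror to case, case to each bottle, mirror to large carton), and leave the steel cup and the cover paddle where they are.

Things in the scene. Friction and masses are not known exactly. Their poses are not given: they have to be found in the camera images.
- mirror_mid (a point): The lesson mirror: white-framed rectangle, fixed, tilted back 12 degrees on a low foot, 127 mm deep (x) by 120 mm wide (y), highest (43 mm) at its far edge. The point is on the table under its centre. x points level from the near (robot's side, low) edge to the far edge, y to the left as seen from the robot, z up: front edge at x -64 mm, left side at y +60, right side at y -60 mm.
- tray: The supplies tray: shallow dark plastic, fixed, 280 mm (x) by 350 mm (y), floor 4 mm thick, rim 14 mm above the table. Origin on the table under its centre. At the start the five supplies and a steel cup stand on it in two rows of three (rows 120 mm apart along x, neighbours 110 mm apart along y), in any order.
- case_mid (a point): The lens case: flat pale grey body 36 mm (x) by 74 mm (y, long axis), 11 mm thick, with two white round screw caps (33 mm across, 19 mm either side of the middle) on top; 20 mm high in all, 25 g, the two ends alike. The point is its centre, 10 mm above its underside; z up through the caps. At first its long axis lies roughly along the tray's x.
- solution_mid (a point): The solution bottle, the larger bottle: white, round, 125 mm high, 48 mm across up to 78 mm, shoulder to 91 mm, grey cap 27 mm across from 95 to 125 mm, good to grip; about 140 g (60 to 140 percent). Stands upright. The point is on its axis, 62.5 mm above its underside; z along the axis. Much the tallest thing on the tray: mind the gripper's body beside it.
- drops_mid (a point): The drop bottle, the smaller bottle: white, round, 64 mm high, body 26 mm across up to 38 mm, then tapering to a grey nozzle cap 17 to 13 mm across; 22 g, stands upright. The point is on its axis, 32 mm above its underside; z along the axis.
- big_carton_mid (a point): The large lens carton: pale rigid box lying flat, 110 mm (x, long axis) by 60 mm (y) by 42 mm high, about 75 g. The point is its centre, 21 mm above its underside; z up. At first its long axis lies roughly along the tray's x.
- small_carton_mid (a point): The small lens carton: pale rigid box lying flat, 78 mm (x, long axis) by 46 mm (y) by 26 mm high, 30 g. The point is its centre, 13 mm above its underside; z up. At first its long axis lies roughly along the tray's x.
- cup_mid (a point): A small open steel cup, 48 mm across and 32 mm high, loose on the tray; it stays where it is. The point is its centre, 16 mm above its underside.
- paddle_mid (a point): A flat black cover paddle (for covering an eye), 6 mm thick, lying loose on the table left of the mirror; it stays where it is. The point is on its handle (16 mm wide), which reaches 63 mm along -x; a 56 mm disc ends 83 mm along +x.
Not all that is in view belongs to the job. What is shaped like the part that bears solution_mid but red is not meant.

How it is judged:
By the outcome, as a careful person would: the job done as asked, in the order asked, and still so for the second after the job is handed in, with the robot touching nothing.
It also fails if it takes over 144 s, if anything falls off the work surface, if the arm or the gripper's body presses on something with over 40 N, if the wrist force passes 120 N, or if a joint passes its speed limit or range.

ROBOT

A 6-joint arm with a two-finger parallel gripper is mounted at the origin on the work surface. World frame = base frame: x ahead of the robot, y to its left, z up, the work surface at z = 0. Lengths are in m, angles in rad, forces in N, time in s.
With the tool pointing down it reaches from about 0.275 to 0.825 m from the base axis. Payload 5.2 kg.
Tool frame: the origin (TCP) lies midway between the tips of the shut fingers; the grasp point (between the pads) lies 19 mm behind it; z points along the fingers, y is the direction in which the jaws open and shut (so a half turn about z gives the same grasp; the last joint's range is limited). The gripper opens to 93 mm and grips with 3 to 60 N. Pads are 15 mm wide; open, the fingers measure 128 mm over their backs; the gripper's body (75 mm by 188 mm) begins 65 mm behind the grasp point.
Start: joints at [0.929, 0.259, 1.535, -0, 1.348, -0.203], TCP at [0.234, 0.498, 0.219] pointing down, gripper open.
Joint ranges: [-3.14, 3.14], [-0.91, 2.08], [0.19, 2.58], [-1.22, 4.36], [0.22, 2.71], [-3.12, 3.12]. Speed limits (rad/s): [2.57, 2.57, 3.14, 3.14, 3.14, 3.14].

INTERFACE

Orientations are given as a rotation vector (axis times angle).
In Python, from station import env gives the robot as it stands.
- The arm moves only by the shell command python3 -m jog 'ROWS' [FORCE]. ROWS is JSON, a list of rows, each an object of numbers: "wx", "wy", "wz": the turn, a rotation vector about the world's x, y, z in rad; "x", "y", "z": the shift along the world's x, y, z in mm; "hand": the gripper command: -1 is shut, 1 is fully open, values between are in proportion. A call has 1 to 5 rows; each row shifts and turns the pose as measured when the row begins; what a row does not reach is not made up. A row lasts 1/10 s, in which the tool goes at most 50 mm and 8.59 degrees, less where a joint would pass 70% of its speed; a pose out of reach is approached as far as the arm can. A call is refused whole if a number of a shift passes 50 or a number of a turn 0.15, either way. A call with a gripper value outside its range is refused whole. The fingers move at their own pace and stop on an object; FORCE is the grip in N (left out, the last holds). Time passes only in rows, so rows that do not move let the fingers close. It gives the time, the measured TCP pose, the force and the opening at its end, in the units of the state.
- env.state(): the state, without advancing time (a new reading comes with each control period).
- env.capture(name): name is "scene" or "side" or "wrist"; returns the picture (384x512x3 uint8, red, green, blue); there is no depth.
- env.camera_params(name): a dict with "K" (3x3 intrinsics, pixels), "R" (3x3) and "t" (3): a world point X has camera coordinates R X + t. Camera axes: x right, y down, z forward; pixel columns grow to the right and rows downward; lengths in m; the calibration is good to about 2 mm. A picture is of the moment at which its call begins: read the wrist's pose just before it. camera_params takes no time and is no camera call; for the wrist camera it gives the pose at the moment of the call.
- env.sign_off(): hands the job in, once; it reports no verdict.
The state is a dict: "clock": time; "joints": joint angles; "dq": joint speeds; "tau": joint torques, N m; "tool_pos": TCP position; "tool_rot": TCP orientation; "ft_force": force on the tool from outside, world axes, zero at the start; "wrist_torque": the same for the moment, N m; "gripper_width": finger opening in m.
Only numpy, scipy, OpenCV 4.12 (cv2) and the standard library are available. Lean on these libraries where they do the work, as an engineer would, in place of code of your own. Each camera call takes 0.05 s, during which the arm holds its last target.

## Working session

There is one attempt and no reset: what is moved stays moved. The work goes in short steps, Python scripts to look and compute and a shell command to move; the robot and the scene stay as the last step left them, time stands still between calls to the robot, and variables do not carry over. Pictures are saved under pics/ and viewed, and the job is handed in when it is done.

```bash
ls; mkdir -p pics
python3 - <<'E'
from station import env
import cv2, numpy as np
s=env.state()
print({k:np.round(v,3).tolist() for k,v in s.items()})
for n in ["scene","side","wrist"]:
    p=env.camera_params(n); print(n,np.round(p["K"],1).tolist(),np.round(p["R"],3).tolist(),np.round(p["t"],3).tolist())
    im=env.capture(n); np.save(f"pics/{n}0.npy",im); cv2.imwrite(f"pics/{n}0.png",cv2.cvtColor(im,cv2.COLOR_RGB2BGR))
E
```

```text
pics
{'clock': 0.0, 'joints': [0.929, 0.259, 1.536, 0.0, 1.348, -0.203], 'dq': [0.0, -0.002, 0.001, -0.001, 0.0, 0.001], 'tau': [-0.0, -43.732, -28.401, 0.072, 0.041, -0.0], 'tool_pos': [0.233, 0.497, 0.218], 'tool_rot': [-0.684, -3.066, 0.003], 'ft_force': [1.099, -0.661, 0.115], 'wrist_torque': [-0.012, -0.004, -0.023], 'gripper_width': 0.093}
scene [[354.9, 0.0, 251.8], [0.0, 354.9, 189.9], [0.0, 0.0, 1.0]] [[-0.829, 0.559, 0.001], [0.449, 0.667, -0.595], [-0.333, -0.493, -0.804]] [0.334, -0.133, 1.293]
side [[488.7, 0.0, 258.5], [0.0, 488.7, 185.7], [0.0, 0.0, 1.0]] [[-0.959, -0.283, -0.021], [-0.137, 0.526, -0.839], [0.249, -0.802, -0.543]] [0.4, 0.12, 1.125]
wrist [[305.1, 0.0, 259.6], [0.0, 305.1, 187.1], [0.0, 0.0, 1.0]] [[0.425, 0.905, -0.002], [0.867, -0.407, 0.286], [0.258, -0.123, -0.958]] [-0.548, -0.033, 0.391]
```

View pics/scene0.png

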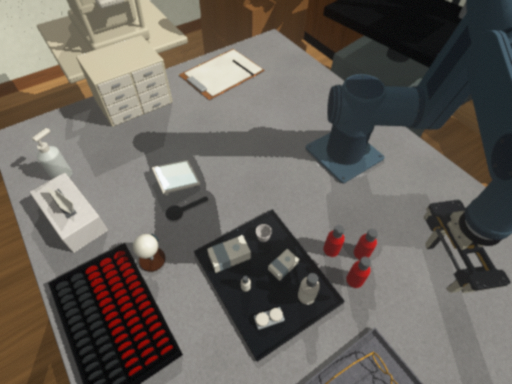

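View pics/side0.png

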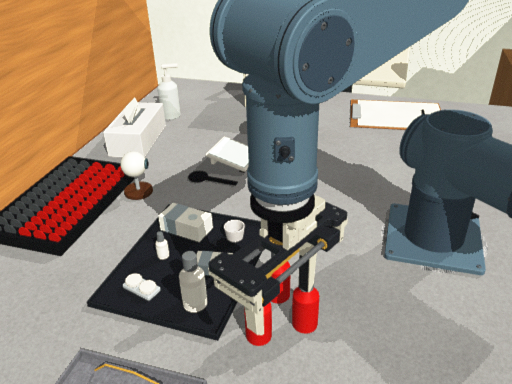

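View pics/wrist0.png

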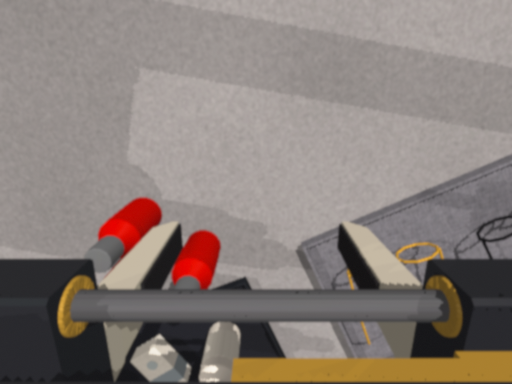

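The scene view shows the mirror near (175,178), the paddle near (187,207) and the tray spanning (195–343, 211–355). On the tray I see the large carton at (229,253), cup at (263,232), small carton at (284,264), drops at (245,283), solution at (309,288) and case at (269,317). The three red bottles near (333,243), (366,244) and (359,272) are decoys. The white bottle at (309,288) on the tray is the one meant. I'll enlarge both views to confirm.

```bash
cat > h.py <<'E'
import numpy as np, cv2
from station import env
def ray(P,u,v):
    K,R,t=map(np.array,(P["K"],P["R"],P["t"]))
    d=R.T@np.linalg.inv(K)@np.array([u,v,1.0]); return -R.T@t,d
def onz(P,u,v,z):
    c,d=ray(P,u,v); return c+d*(z-c[2])/d[2]
def proj(P,X):
    K,R,t=map(np.array,(P["K"],P["R"],P["t"]))
    c=R@np.array(X)+t; q=K@c; return q[:2]/q[2]
def tri(P1,a,P2,b):
    c1,d1=ray(P1,*a);c2,d2=ray(P2,*b)
    A=np.stack([d1,-d2],1); s=np.linalg.lstsq(A,c2-c1,rcond=None)[0]
    p,q=c1+d1*s[0],c2+d2*s[1]; return (p+q)/2,np.linalg.norm(p-q)
def crop(im,x0,y0,x1,y1,k,name):
    c=cv2.resize(im[y0:y1,x0:x1],None,fx=k,fy=k,interpolation=cv2.INTER_CUBIC)
    for x in range(-(-x0//10)*10,x1,10):
        cv2.line(c,((x-x0)*k,0),((x-x0)*k,4),(255,0,0),1)
        if x%20==0: cv2.putText(c,str(x),((x-x0)*k,14),0,.35,(255,0,0),1)
    for y in range(-(-y0//10)*10,y1,10):
        cv2.line(c,(0,(y-y0)*k),(4,(y-y0)*k),(255,0,0),1)
        if y%20==0: cv2.putText(c,str(y),(5,(y-y0)*k+4),0,.35,(255,0,0),1)
    cv2.imwrite(name,cv2.cvtColor(c,cv2.COLOR_RGB2BGR))
E
python3 - <<'E'
from h import *
im=np.load("pics/scene0.npy"); crop(im,140,150,350,360,4 if 0 else 2,"pics/x.png")
crop(im,140,150,270,240,6,"pics/s_mirror.png")
crop(im,190,205,350,360,3,"pics/s_tray.png")
im=np.load("pics/side0.npy"); crop(im,80,130,260,330,3,"pics/d_tray.png")
E
```

```text
(no output)
```

View pics/s_mirror.png

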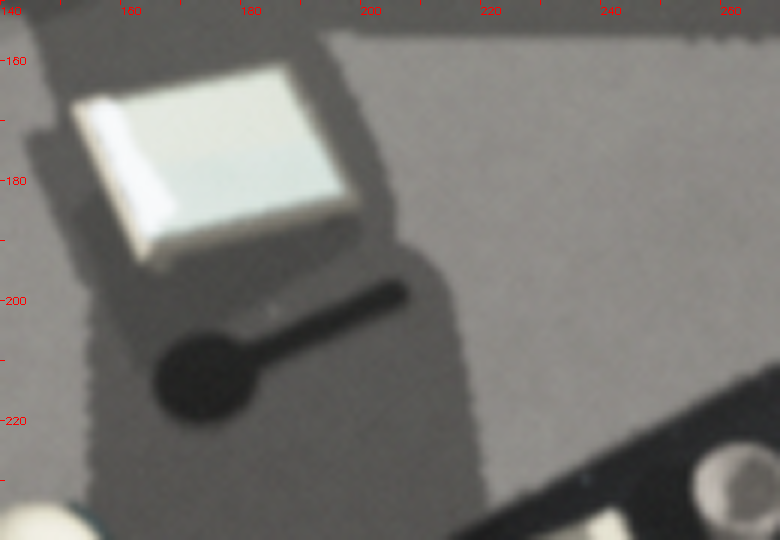

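View pics/s_tray.png

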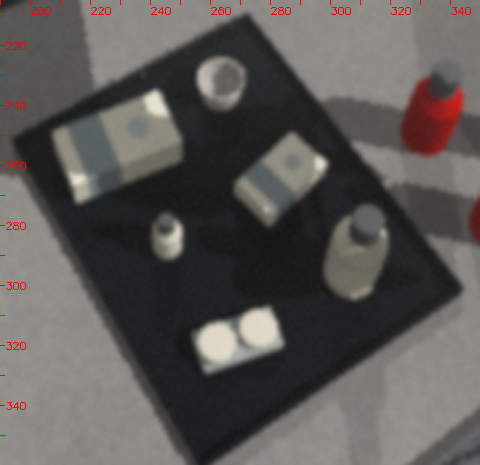

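View pics/d_tray.png

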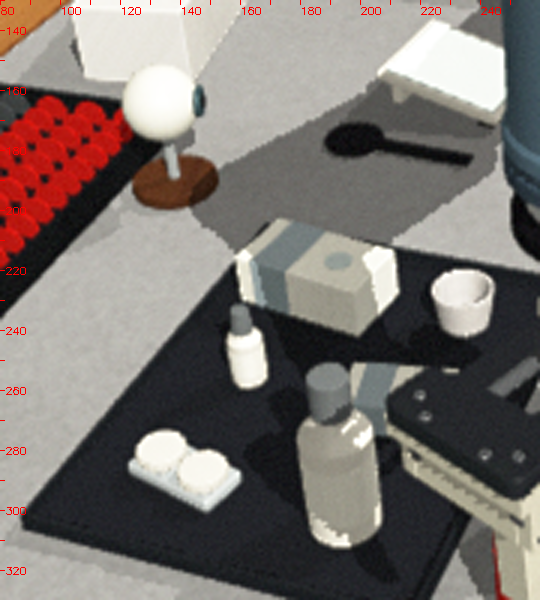

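Run:
```python
from h import *
S=env.camera_params("scene");D=env.camera_params("side")
pr=lambda n,u,v,z,P=S:print(n,np.round(1000*onz(P,u,v,z)).tolist())
for n,u,v,z in [("mir far R",153.5,167,.043),("far L",164,193.5,.043),("near R",187,161.5,.016),("near L",197.5,184,.016),
 ("pad disc",174,213,.006),("pad end",204.5,199,.006),
 ("tray a",197,250,.014),("tray b",271,210,.014),("tray c",343,301,.014),("tray d",256,359,.014),
 ("cup",263.5,231,.036),
 ("big t1",206,247,.046),("big t2",239.5,235,.046),("big t3",248,252,.046),("big t4",214,270,.046),
 ("sm t1",269,265,.03),("sm t2",285,249,.03),("sm t3",298,260,.03),("sm t4",280,279,.03),
 ("drops top",245,277,.068),("sol top",312,278,.129),("case capA",259,317,.024),("case capB",273,313,.024)]: pr(n,u,v,z)
print("side")
for n,u,v,z in [("big t1",173,203,.046),("cup",234,222,.036),("drops top",159.5,234,.068),("sol top",189,254,.129),("capA",133.5,278.5,.024),("capB",148,285,.024),("mir farL",212,155,.043),("mir far R",226,137.5,.043),("pad disc",199,177,.006)]: pr(n,u,v,z,D)
```

```text
mir far R [609.0, -289.0, 43.0]
far L [628.0, -168.0, 43.0]
near R [496.0, -271.0, 16.0]
near L [513.0, -162.0, 16.0]
pad disc [629.0, -109.0, 6.0]
pad end [522.0, -102.0, 6.0]
tray a [632.0, 51.0, 14.0]
tray b [369.0, 59.0, 14.0]
tray c [380.0, 404.0, 14.0]
tray d [655.0, 392.0, 14.0]
cup [441.0, 118.0, 36.0]
big t1 [611.0, 74.0, 46.0]
big t2 [510.0, 94.0, 46.0]
big t3 [520.0, 154.0, 46.0]
big t4 [628.0, 147.0, 46.0]
sm t1 [489.0, 214.0, 30.0]
sm t2 [421.0, 199.0, 30.0]
sm t3 [412.0, 248.0, 30.0]
sm t4 [488.0, 264.0, 30.0]
drops top [573.0, 219.0, 68.0]
sol top [451.0, 336.0, 129.0]
case capA [593.0, 315.0, 24.0]
case capB [557.0, 327.0, 24.0]
side
big t1 [608.0, 83.0, 46.0]
cup [444.0, 105.0, 36.0]
drops top [570.0, 226.0, 68.0]
sol top [449.0, 334.0, 129.0]
capA [587.0, 324.0, 24.0]
capB [550.0, 333.0, 24.0]
mir farL [603.0, -168.0, 43.0]
mir far R [601.0, -279.0, 43.0]
pad disc [620.0, -103.0, 6.0]
```

```bash
cat >> h.py <<'E'
from scipy.spatial.transform import Rotation as Ro
def st():
    s=env.state(); R=Ro.from_rotvec(s["tool_rot"]).as_matrix()
    print("t",round(s["clock"],2),"pos",np.round(1000*np.array(s["tool_pos"]),1).tolist(),"jaw",round(np.degrees(np.arctan2(R[1,1],R[0,1])),2),"tilt z",np.round(R[:,2],3).tolist(),"w",round(1000*s["gripper_width"],1),"F",np.round(s["ft_force"],1).tolist(),"q",np.round(s["joints"],2).tolist())
    return s,R
E
python3 - <<'E'
from h import *
s,R=st()
P=env.camera_params("wrist"); C=-np.array(P["R"]).T@P["t"]
print(R.T@(C-np.array(s["tool_pos"])), R.T@np.array(P["R"])[2], R.T@np.array(P["R"])[0])
for uv in [(256,0),(256,100),(256,250),(0,100),(511,100)]:
  print(uv, onz(P,*uv,0)-np.array(s["tool_pos"]))
E
python3 -m jog '[{"x":50},{"x":50}]' ; python3 -m jog --help | head -5
```

```text
t 0.15 pos [233.4, 497.6, 218.0] jaw 64.86 tilt z [-0.001, -0.001, -1.0] w 93.2 F [-0.1, -0.4, -0.3] q [0.93, 0.26, 1.54, 0.0, 1.35, -0.2]
[ 0.07988956 -0.00103349 -0.16522683] [-2.86782890e-01 -4.53397311e-04  9.57995495e-01] [-4.72288956e-04  9.99999833e-01  3.31893882e-04]
(256, 0) [-0.16665177  0.07229139 -0.21802175]
(256, 100) [-0.07035555  0.02664613 -0.21802175]
(256, 250) [ 0.11181435 -0.05970403 -0.21802175]
(0, 100) [-0.2020744  -0.25367543 -0.21802175]
(511, 100) [ 0.06049261  0.30511472 -0.21802175]$[0]: bad value
invalid input: not JSON, or not a number
```

```bash
python3 -m jog '[{"wx":0,"wy":0,"wz":0,"x":50,"y":-50,"z":50,"hand":1},{"wx":0,"wy":0,"wz":0,"x":50,"y":-50,"z":50,"hand":1}]'; python3 -m jog '[{"wx":0,"wy":0,"wz":0,"x":0,"y":0,"z":0,"hand":1}]'
```

```text
clock: 0.35
tool_pos: [0.2898, 0.4377, 0.2748]
tool_rot: [-0.67, -3.061, 0.016]
ft_force: [1.2, 0.2, 0.1]
gripper_width: 0.093
clock: 0.45
tool_pos: [0.294, 0.4364, 0.2784]
tool_rot: [-0.677, -3.065, 0.01]
ft_force: [0.7, 0.9, 0.3]
gripper_width: 0.093
```

```bash
python3 -m jog '[{"wx":0,"wy":0,"wz":0.15,"x":24,"y":-40,"z":10,"hand":1},{"wx":0,"wy":0,"wz":0.15,"x":24,"y":-40,"z":10,"hand":1},{"wx":0,"wy":0,"wz":0.14,"x":24,"y":-40,"z":10,"hand":1},{"wx":0,"wy":0,"wz":0,"x":24,"y":-40,"z":10,"hand":1},{"wx":0,"wy":0,"wz":0,"x":24,"y":-40,"z":10,"hand":1}]'; python3 -m jog '[{"wx":0,"wy":0,"wz":0,"x":0,"y":0,"z":0,"hand":1},{"wx":0,"wy":0,"wz":0,"x":0,"y":0,"z":0,"hand":1}]'
python3 - <<'E'
from h import *
st(); P=env.camera_params("wrist"); im=env.capture("wrist"); np.savez("pics/w1.npz",im=im,**P)
cv2.imwrite("pics/w1.png",cv2.cvtColor(im,cv2.COLOR_RGB2BGR))
E
```

```text
clock: 0.95
tool_pos: [0.4047, 0.2472, 0.3224]
tool_rot: [-0.02, -3.133, 0.011]
ft_force: [1.4, -0.0, -0.6]
gripper_width: 0.0928
clock: 1.15
tool_pos: [0.4074, 0.2432, 0.322]
tool_rot: [-0.033, -3.133, 0.012]
ft_force: [0.4, 0.4, 0.2]
gripper_width: 0.093
t 1.15 pos [407.4, 243.2, 322.0] jaw 88.79 tilt z [-0.008, -0.008, -1.0] w 93.0 F [0.4, 0.4, 0.2] q [0.31, 0.08, 1.51, -0.0, 1.57, -1.24]
```

View pics/w1.png

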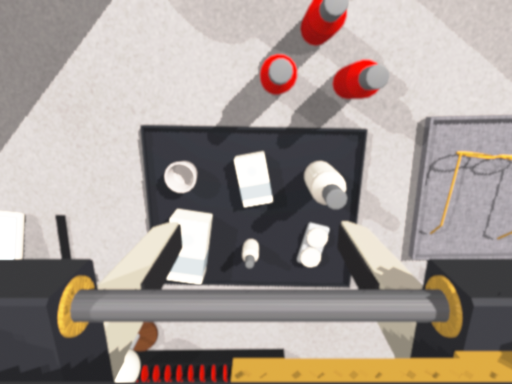

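The wrist view shows the whole tray: cup (181,177), small carton (253,180), solution bottle (325,185), large carton (190,245), drops (250,252), case (313,245). The mirror edge is at the left (0–22, 212–258). Next I'll extract contours.

Run:
```python
from h import *
d=np.load("pics/w1.npz"); im=d["im"]
crop(im,140,120,370,300,3,"pics/w1c.png")
g=im.max(2); m=((g>75)).astype(np.uint8); m[:128]=0;m[284:]=0;m[:,:145]=0;m[:,365:]=0
n,l,s,c=cv2.connectedComponentsWithStats(m)
for i in range(1,n):
    if s[i,4]<60: continue
    cn=max(cv2.findContours((l==i).astype(np.uint8),0,2)[0],key=cv2.contourArea)
    r=cv2.minAreaRect(cn); print(s[i].tolist(),np.round(c[i],1),np.round(cv2.boxPoints(r),1).tolist())
```

```text
[320, 128, 45, 2, 84] [343.4 128.5] [[320.0, 128.0], [364.0, 128.0], [364.0, 129.0], [320.0, 129.0]]
[340, 147, 25, 115, 913] [357.8 219.1] [[340.0, 147.0], [364.0, 147.0], [364.0, 261.0], [340.0, 261.0]]
[233, 150, 41, 58, 1822] [253.2 178.4] [[231.3000030517578, 154.60000610351562], [264.6000061035156, 148.5], [274.5, 202.89999389648438], [241.1999969482422, 209.0]]
[303, 159, 45, 52, 1654] [325.8 184.3] [[293.0, 179.0], [319.5, 152.5], [358.5, 191.5], [332.0, 218.0]]
[163, 160, 35, 34, 971] [180.5 176.1] [[163.0, 160.0], [197.0, 160.0], [197.0, 193.0], [163.0, 193.0]]
[145, 172, 69, 112, 3744] [180.3 243. ] [[145.0, 283.0], [145.0, 172.0], [213.0, 172.0], [213.0, 283.0]]
[296, 221, 35, 48, 1100] [313.  244.4] [[293.8999938964844, 263.3999938964844], [308.3999938964844, 218.6999969482422], [332.70001220703125, 226.5], [318.20001220703125, 271.29998779296875]]
[241, 237, 19, 33, 478] [250.2 252.3] [[241.0, 269.0], [241.0, 237.0], [259.0, 237.0], [259.0, 269.0]]
```

View pics/w1c.png

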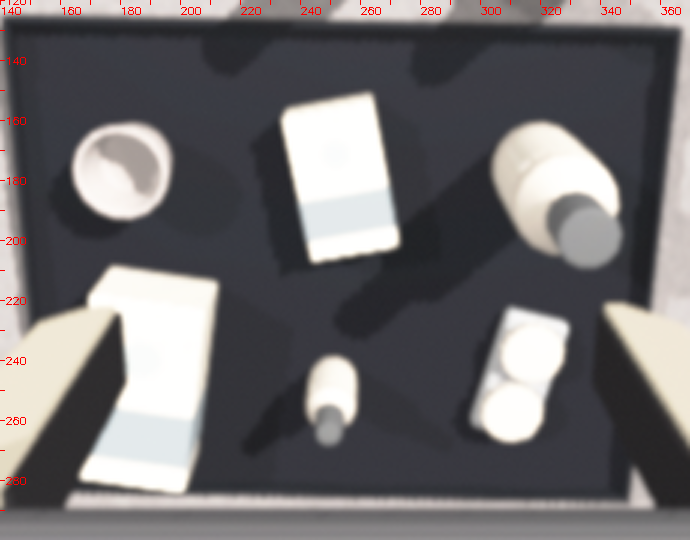

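Run:
```python
from h import *
d=np.load("pics/w1.npz")
def f(n,u,v,z): 
    p=onz(d,u,v,z)*1000; print(n,np.round(p,1).tolist()); return p
a=f("capA",313.7,236.7,.024);b=f("capB",307,257,.024);v=b-a;print("case mid",(a+b)/2,np.linalg.norm(v[:2]),np.degrees(np.arctan2(v[1],v[0])))
f("sol",332.3,198.8,.129);f("drops",249.5,263.5,.068);f("cup",180.5,176.5,.036)
q=[f("sm",*p,.03) for p in [(233.5,156),(264,151),(273,201.5),(243.5,207)]]
print(np.mean(q,0))
for i in range(4):
    e=q[(i+1)%4]-q[i];print(np.linalg.norm(e),np.degrees(np.arctan2(e[1],e[0])))
a=f("bigNR",212.5,214.5,.046);b=f("bigFR",203.5,283.5,.046);c=f("bigFL",166.5,280,.046)
for e in (b-a,c-b): print(np.linalg.norm(e),np.degrees(np.arctan2(e[1],e[0])))
print("mid",(a+c)/2)
f("paddle end",60.5,215.5,.006);f("mir nearL",22,211,.018)
f("tray",141,126,.014);f("tray",367,129,.014)
```

```text
capA [550.5, 326.3, 24.0]
capB [587.9, 316.1, 24.0]
case mid [569.18936521 321.20218404  24.        ] 38.78824793415519 -15.373426132519679
sol [449.4, 329.5, 129.0]
drops [573.0, 220.8, 68.0]
cup [440.4, 117.9, 36.0]
sm [411.4, 200.0, 30.0]
sm [404.7, 246.4, 30.0]
sm [485.5, 259.2, 30.0]
sm [493.9, 212.2, 30.0]
[448.89381936 229.44489354  30.        ]
46.93848781039776 98.22307370328434
81.81975219893161 9.02899285724428
47.82106686927507 -79.90575757166181
83.37364122385279 -171.57505286253033
bigNR [499.6, 164.8, 46.0]
bigFR [621.9, 141.9, 46.0]
bigFL [614.3, 80.8, 46.0]
124.46741278805892 -10.613993320109833
61.50334538132914 -97.11806004643017
mid [556.93859085 122.80609666  46.        ]
paddle end [512.2, -101.5, 6.0]
mir nearL [498.5, -155.3, 18.0]
tray [365.0, 58.5, 14.0]
tray [376.7, 404.4, 14.0]
```

```bash
python3 -m jog '[{"wx":0.008,"wy":-0.008,"wz":-0.12,"x":32,"y":16,"z":-25,"hand":0.29},{"wx":0,"wy":0,"wz":-0.12,"x":32,"y":16,"z":-25,"hand":0.29},{"wx":0,"wy":0,"wz":0,"x":32,"y":16,"z":-25,"hand":0.29},{"wx":0,"wy":0,"wz":0,"x":32,"y":16,"z":-25,"hand":0.29},{"wx":0,"wy":0,"wz":0,"x":32,"y":16,"z":-25,"hand":0.29}]'; python3 -m jog '[{"wx":0,"wy":0,"wz":0,"x":0,"y":0,"z":-40,"hand":0.29},{"wx":0,"wy":0,"wz":0,"x":0,"y":0,"z":-40,"hand":0.29},{"wx":0,"wy":0,"wz":0,"x":0,"y":0,"z":0,"hand":0.29}]'
python3 - <<'E'
from h import *
s,R=st(); P=env.camera_params("wrist"); im=env.capture("wrist"); np.savez("pics/w2.npz",im=im,**P)
crop(im,0,0,512,384,1,"pics/w2.png")
E
```

```text
clock: 1.7
tool_pos: [0.5652, 0.3351, 0.1959]
tool_rot: [0.406, 3.11, 0.009]
ft_force: [0.7, 0.3, 0.4]
gripper_width: 0.061
clock: 2.0
tool_pos: [0.5617, 0.3428, 0.1049]
tool_rot: [-0.395, -3.114, -0.004]
ft_force: [-1.2, -0.3, -0.1]
gripper_width: 0.0602
t 2.0 pos [561.7, 342.8, 104.9] jaw 75.55 tilt z [-0.003, 0.003, -1.0] w 60.2 F [-1.2, -0.3, -0.1] q [0.38, 0.54, 1.4, 0.0, 1.2, -0.94]
```

View pics/w2.png

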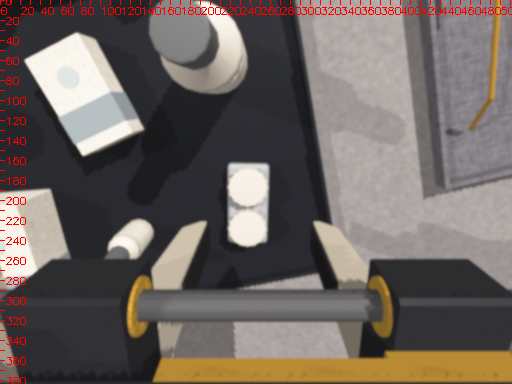

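Run:
```python
from h import *
d=np.load("pics/w2.npz")
a=1000*onz(d,247.5,188,.024);b=1000*onz(d,246.8,228,.024);v=b-a
print(a,b,(a+b)/2,np.linalg.norm(v),np.degrees(np.arctan2(v[1],v[0])))
```

```text
[553.26483508 333.47146069  24.        ] [588.45889484 323.32726947  24.        ] [570.86186496 328.39936508  24.        ] 36.62685432763178 -16.078880209676466
```

```bash
python3 -m jog '[{"wx":0,"wy":0,"wz":-0.02,"x":9,"y":-15,"z":-35,"hand":0.29},{"wx":0,"wy":0,"wz":0,"x":0,"y":0,"z":-35,"hand":0.29},{"wx":0,"wy":0,"wz":0,"x":0,"y":0,"z":0,"hand":0.29}]' 12
python3 - <<'E'
from h import *
s,R=st(); P=env.camera_params("wrist"); im=env.capture("wrist"); np.savez("pics/w3.npz",im=im,**P)
crop(im,0,0,512,384,1,"pics/w3.png")
E
```

```text
clock: 2.35
tool_pos: [0.5743, 0.3341, 0.0449]
tool_rot: [0.417, 3.103, 0.017]
ft_force: [-1.0, -0.9, 0.4]
gripper_width: 0.0603
t 2.35 pos [574.3, 334.1, 44.9] jaw 74.69 tilt z [0.012, 0.01, -1.0] w 60.3 F [-1.0, -0.9, 0.4] q [0.36, 0.6, 1.46, 0.01, 1.07, -0.95]
```

View pics/w3.png

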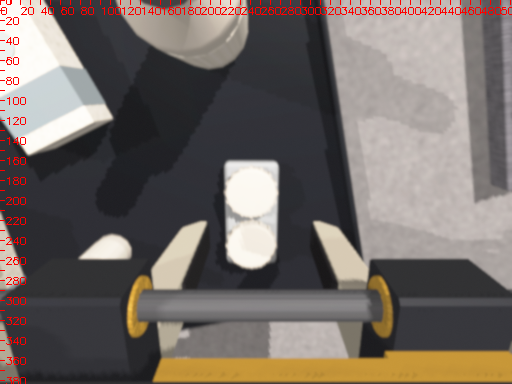

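```bash
python3 -m jog '[{"wx":0,"wy":0,"wz":0,"x":-3,"y":-6,"z":-15,"hand":0.29},{"wx":0,"wy":0,"wz":0,"x":0,"y":0,"z":0,"hand":0.29}]' 12
python3 - <<'E'
from h import *
s,R=st()
E
python3 -m jog '[{"wx":0,"wy":0,"wz":0,"x":0,"y":0,"z":0,"hand":0.29}]' 12
python3 - <<'E'
from h import *
s,R=st(); P=env.camera_params("wrist"); im=env.capture("wrist"); np.savez("pics/w4.npz",im=im,**P)
crop(im,100,100,400,300,2,"pics/w4.png")
E
```

```text
clock: 2.6
tool_pos: [0.5761, 0.3315, 0.0398]
tool_rot: [0.412, 3.091, 0.028]
ft_force: [-0.7, -0.4, 0.5]
gripper_width: 0.06
t 2.6 pos [576.1, 331.5, 39.8] jaw 74.82 tilt z [0.025, 0.015, -1.0] w 60.0 F [-0.7, -0.4, 0.5] q [0.35, 0.6, 1.48, 0.01, 1.04, -0.96]
clock: 2.7
tool_pos: [0.578, 0.3328, 0.0436]
tool_rot: [0.411, 3.087, 0.032]
ft_force: [-0.3, -0.1, 0.6]
gripper_width: 0.06
t 2.7 pos [578.0, 332.8, 43.6] jaw 74.84 tilt z [0.03, 0.017, -0.999] w 60.0 F [-0.3, -0.1, 0.6] q [0.35, 0.59, 1.47, 0.01, 1.04, -0.96]
```

View pics/w4.png

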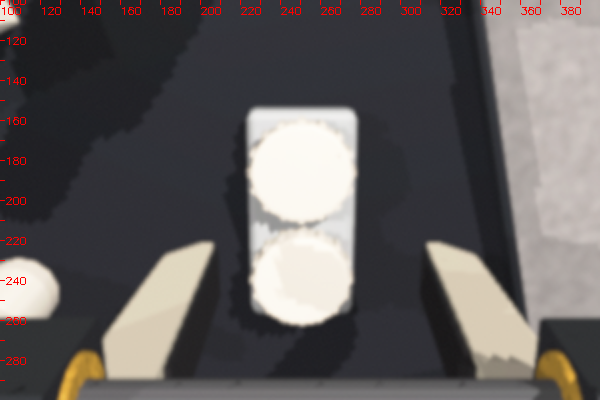

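```bash
python3 -m jog '[{"wx":0.017,"wy":-0.03,"wz":0,"x":-7,"y":-5,"z":-15,"hand":0.29}]'
python3 -c "
from h import *
st()"
python3 -m jog '[{"wx":0,"wy":0,"wz":0,"x":0,"y":0,"z":0,"hand":0.29}]'
python3 -c "
from h import *
st()"
python3 -m jog '[{"wx":0,"wy":0,"wz":0,"x":0,"y":0,"z":0,"hand":0.29}]'
python3 -c "
from h import *
st()"
```

```text
clock: 2.85
tool_pos: [0.5753, 0.3299, 0.033]
tool_rot: [0.405, 3.05, 0.071]
ft_force: [0.6, 0.2, -0.8]
gripper_width: 0.0603
t 2.85 pos [575.3, 329.9, 33.0] jaw 74.95 tilt z [0.069, 0.037, -0.997] w 60.3 F [0.6, 0.2, -0.8] q [0.35, 0.58, 1.54, 0.01, 0.95, -0.97]
clock: 2.95
tool_pos: [0.5731, 0.3294, 0.0328]
tool_rot: [0.405, 3.053, 0.069]
ft_force: [0.8, 0.3, 0.2]
gripper_width: 0.0599
t 2.95 pos [573.1, 329.4, 32.8] jaw 74.95 tilt z [0.067, 0.036, -0.997] w 59.9 F [0.8, 0.3, 0.2] q [0.35, 0.57, 1.54, 0.01, 0.95, -0.97]
clock: 3.05
tool_pos: [0.5745, 0.33, 0.035]
tool_rot: [0.405, 3.05, 0.071]
ft_force: [0.7, 0.3, 0.3]
gripper_width: 0.0598
t 3.05 pos [574.5, 330.0, 35.0] jaw 74.96 tilt z [0.069, 0.037, -0.997] w 59.8 F [0.7, 0.3, 0.3] q [0.35, 0.57, 1.54, 0.01, 0.95, -0.97]
```

```bash
python3 -m jog '[{"wx":-0.037,"wy":0.069,"wz":0,"x":-3,"y":-3,"z":-10,"hand":0.29},{"wx":0,"wy":0,"wz":0,"x":0,"y":0,"z":0,"hand":0.29}]'
python3 -c "
from h import *
st()"
python3 -m jog '[{"wx":0,"wy":0,"wz":0,"x":0,"y":0,"z":-10,"hand":0.29},{"wx":0,"wy":0,"wz":0,"x":0,"y":0,"z":0,"hand":0.29}]'
python3 -c "
from h import *
s,R=st(); P=env.camera_params('wrist'); im=env.capture('wrist'); np.savez('pics/w5.npz',im=im,**P)
crop(im,100,100,400,300,2,'pics/w5.png')"
```

```text
clock: 3.25
tool_pos: [0.5732, 0.328, 0.028]
tool_rot: [0.413, 3.112, 0.001]
ft_force: [0.5, 0.6, -0.4]
gripper_width: 0.0604
t 3.25 pos [573.2, 328.0, 28.0] jaw 74.87 tilt z [0.002, 0.0, -1.0] w 60.4 F [0.5, 0.6, -0.4] q [0.35, 0.62, 1.47, -0.0, 1.05, -0.96]
clock: 3.45
tool_pos: [0.5749, 0.329, 0.0189]
tool_rot: [0.412, 3.109, 0.005]
ft_force: [-0.1, -0.5, -1.0]
gripper_width: 0.0596
t 3.45 pos [574.9, 329.0, 18.9] jaw 74.88 tilt z [0.006, 0.002, -1.0] w 59.6 F [-0.1, -0.5, -1.0] q [0.35, 0.63, 1.47, 0.0, 1.03, -0.96]
```

View pics/w5.png

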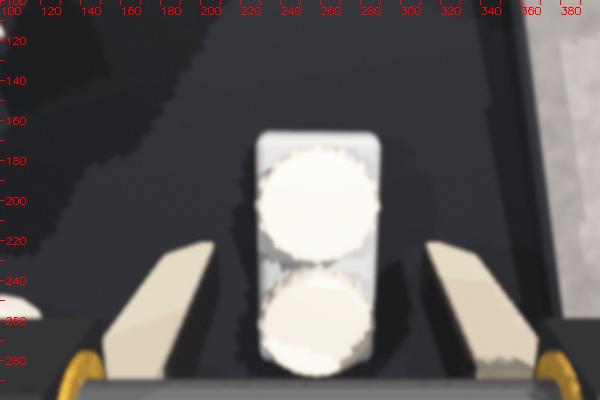

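```bash
python3 -m jog '[{"wx":0,"wy":0.006,"wz":0,"x":-2,"y":0,"z":-6,"hand":0.29},{"wx":0,"wy":0,"wz":0,"x":0,"y":0,"z":-5,"hand":0.29},{"wx":0,"wy":0,"wz":0,"x":0,"y":0,"z":0,"hand":-0.4},{"wx":0,"wy":0,"wz":0,"x":0,"y":0,"z":0,"hand":-0.4},{"wx":0,"wy":0,"wz":0,"x":0,"y":0,"z":0,"hand":-0.4}]' 12
python3 -c "
from h import *
st()"
python3 -m jog '[{"wx":0,"wy":0,"wz":0,"x":0,"y":0,"z":0,"hand":-0.4},{"wx":0,"wy":0,"wz":0,"x":0,"y":0,"z":0,"hand":-0.4}]' 12
python3 -c "
from h import *
s,R=st(); P=env.camera_params('wrist'); im=env.capture('wrist'); np.savez('pics/w6.npz',im=im,**P)
crop(im,100,100,400,300,2,'pics/w6.png')"
```

```text
clock: 4.0
tool_pos: [0.5729, 0.3292, 0.0084]
tool_rot: [0.413, 3.113, 0.006]
ft_force: [-0.3, 0.2, 0.3]
gripper_width: 0.0409
t 4.0 pos [572.9, 329.2, 8.4] jaw 74.89 tilt z [0.002, 0.004, -1.0] w 40.9 F [-0.3, 0.2, 0.3] q [0.35, 0.64, 1.48, 0.0, 1.01, -0.96]
clock: 4.2
tool_pos: [0.573, 0.3292, 0.0086]
tool_rot: [0.413, 3.112, 0.006]
ft_force: [-0.5, -0.2, -0.3]
gripper_width: 0.036
t 4.2 pos [573.0, 329.2, 8.6] jaw 74.89 tilt z [0.002, 0.004, -1.0] w 36.0 F [-0.5, -0.2, -0.3] q [0.35, 0.64, 1.48, 0.0, 1.01, -0.96]
```

View pics/w6.png

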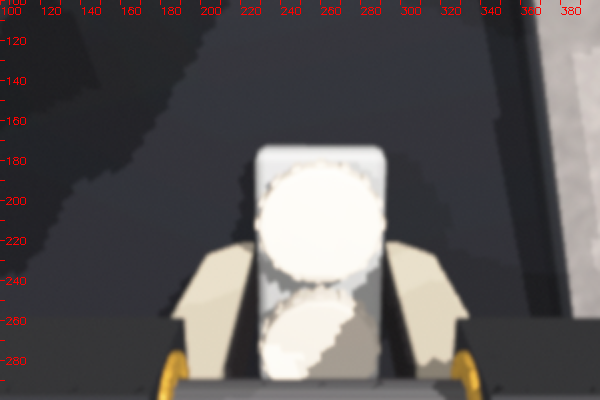

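```bash
python3 -m jog '[{"wx":0,"wy":0,"wz":0,"x":0,"y":0,"z":30,"hand":-0.4},{"wx":0,"wy":0,"wz":0,"x":0,"y":0,"z":45,"hand":-0.4},{"wx":0,"wy":0,"wz":0,"x":0,"y":-10,"z":45,"hand":-0.4},{"wx":0,"wy":0,"wz":0.05,"x":-3,"y":-45,"z":18,"hand":-0.4},{"wx":0,"wy":0,"wz":0.05,"x":-3,"y":-45,"z":18,"hand":-0.4}]' 12
python3 -m jog '[{"wx":0,"wy":0,"wz":0,"x":-3,"y":-45,"z":18,"hand":-0.4},{"wx":0,"wy":0,"wz":0,"x":-3,"y":-45,"z":18,"hand":-0.4},{"wx":0,"wy":0,"wz":0,"x":-3,"y":-45,"z":18,"hand":-0.4},{"wx":0,"wy":0,"wz":0,"x":-3,"y":-45,"z":18,"hand":-0.4},{"wx":0,"wy":0,"wz":0,"x":-3,"y":-45,"z":18,"hand":-0.4}]' 12
python3 -m jog '[{"wx":0,"wy":0,"wz":0,"x":-3,"y":-45,"z":18,"hand":-0.4},{"wx":0,"wy":0,"wz":0,"x":-3,"y":-45,"z":18,"hand":-0.4},{"wx":0,"wy":0,"wz":0,"x":-3,"y":-45,"z":18,"hand":-0.4},{"wx":0,"wy":0,"wz":0,"x":-3,"y":-45,"z":0,"hand":-0.4},{"wx":0,"wy":0,"wz":0,"x":-3,"y":-45,"z":0,"hand":-0.4}]' 12
python3 -c "
from h import *
st()"
```

```text
clock: 4.75
tool_pos: [0.563, 0.2306, 0.1652]
tool_rot: [-0.241, -3.128, -0.001]
ft_force: [1.3, 0.2, -0.6]
gripper_width: 0.036
clock: 5.25
tool_pos: [0.5463, -0.0004, 0.2607]
tool_rot: [0.234, 3.132, 0.001]
ft_force: [1.0, -0.5, 0.2]
gripper_width: 0.0356
clock: 5.75
tool_pos: [0.5299, -0.2331, 0.3218]
tool_rot: [0.233, 3.123, -0.004]
ft_force: [0.5, -0.4, -0.1]
gripper_width: 0.0357
t 5.75 pos [529.9, -233.1, 321.8] jaw 81.48 tilt z [0.01, -0.003, -1.0] w 35.7 F [0.5, -0.4, -0.1] q [-0.61, 0.26, 1.29, 0.0, 1.59, -2.03]
```

```bash
python3 -m jog '[{"wx":0,"wy":0,"wz":0,"x":0,"y":0,"z":0,"hand":-0.4},{"wx":0,"wy":0,"wz":0,"x":0,"y":0,"z":0,"hand":-0.4}]' 12
python3 -c "
from h import *
s,R=st(); P=env.camera_params('wrist'); im=env.capture('wrist'); np.savez('pics/w7.npz',im=im,**P)
crop(im,0,0,512,384,1,'pics/w7.png'); crop(im,170,100,370,250,4,'pics/w7c.png')"
```

```text
clock: 5.95
tool_pos: [0.5287, -0.2396, 0.3214]
tool_rot: [0.245, 3.122, -0.007]
ft_force: [0.4, 0.9, 0.5]
gripper_width: 0.036
t 5.95 pos [528.7, -239.6, 321.4] jaw 81.01 tilt z [0.009, -0.005, -1.0] w 36.0 F [0.4, 0.9, 0.5] q [-0.62, 0.26, 1.28, 0.0, 1.58, -2.03]
```

View pics/w7.png

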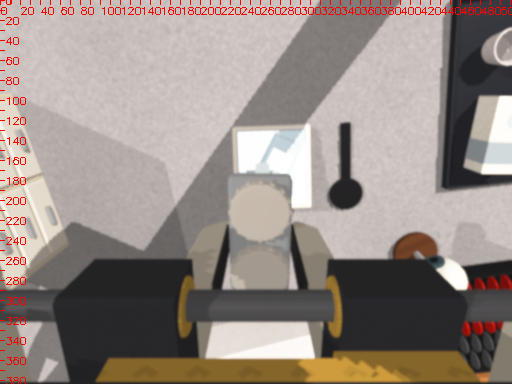

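View pics/w7c.png

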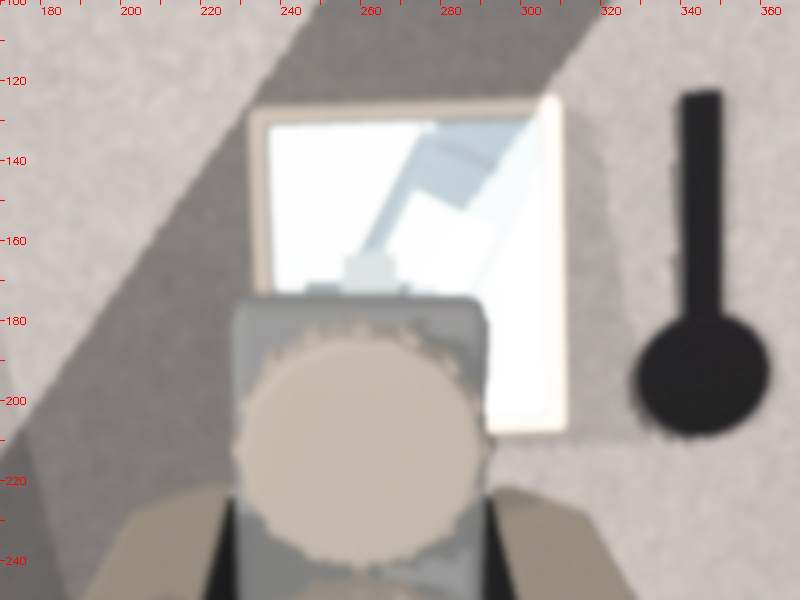

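Run:
```python
from h import *
d=np.load("pics/w7.npz")
f=lambda u,v,z:1000*onz(d,u,v,z)
nR=f(232,127.3,.016);nL=f(310,124.2,.016);fL=f(311.8,207.3,.043)
print(nR,nL,fL)
ang=lambda e:np.degrees(np.arctan2(e[1],e[0]))
print("front",np.linalg.norm((nL-nR)[:2]),ang(nL-nR)-90,"left side",np.linalg.norm((fL-nL)[:2]),ang(fL-nL))
yaw=-8.0
for yaw in (-7,-9):
    c,s=np.cos(np.radians(yaw)),np.sin(np.radians(yaw)); X=np.array([c,s]);Y=np.array([-s,c])
    print(yaw,"mid from near",(nL+nR)[:2]/2+64*X,"from left",nL[:2]+64*X-60*Y, fL[:2]-62*X-60*Y)
print(f(340,180,.006),f(344,197,.006),f(345,123,.006))
# held case: underside at TCP-4.6; caps top at +15.4
a=f(259,187+24,.336);print(a, f(262,174.5,.327))
```

```text
[ 490.9128331  -278.50150337   16.        ] [ 504.82817149 -160.92602831   16.        ] [ 628.18452868 -175.72415229   43.        ]
front 118.39606825482026 -6.749694290898418 left side 124.24079575877421 -6.840649350419204
-7 mid from near [ 561.393456   -227.51340382] from left [ 561.03896459 -228.27843539] [ 559.33450667 -227.72102209]
-9 mid from near [ 561.0825561 -229.7255716] from left [ 558.65415739 -230.19913451] [ 557.56178366 -225.28651589]
[ 602.94947119 -120.88946456    6.        ] [ 633.335882   -116.67344534    6.        ] [ 512.67151377 -105.97698481    6.        ]
[ 506.5920092  -237.39503515  336.        ] [ 489.55436582 -233.1025426   327.        ]
```

```bash
python3 -m jog '[{"wx":0.005,"wy":0.009,"wz":0,"x":12,"y":40,"z":0,"hand":-0.4},{"wx":0,"wy":0,"wz":0,"x":12,"y":40,"z":0,"hand":-0.4},{"wx":0,"wy":0,"wz":0,"x":6,"y":20,"z":0,"hand":-0.4},{"wx":0,"wy":0,"wz":0,"x":0,"y":0,"z":0,"hand":-0.4},{"wx":0,"wy":0,"wz":0,"x":0,"y":0,"z":0,"hand":-0.4}]' 12
python3 -c "
from h import *
for i in range(3):
  s,R=st(); P=env.camera_params('wrist'); im=env.capture('wrist'); np.savez('pics/w8%d.npz'%i,im=im,**P)
crop(im,0,0,512,384,1,'pics/w8.png'); crop(im,130,80,330,230,4,'pics/w8c.png')"
```

```text
clock: 6.5
tool_pos: [0.5587, -0.1301, 0.3211]
tool_rot: [-0.236, -3.132, -0.001]
ft_force: [0.1, -0.2, -0.1]
gripper_width: 0.0358
t 6.5 pos [558.7, -130.1, 321.1] jaw 81.37 tilt z [-0.001, 0.001, -1.0] w 35.8 F [0.1, -0.2, -0.1] q [-0.42, 0.26, 1.29, 0.0, 1.59, -1.84]
t 6.55 pos [558.7, -130.2, 321.1] jaw 81.34 tilt z [-0.001, 0.001, -1.0] w 36.1 F [0.3, -0.0, -0.1] q [-0.42, 0.26, 1.29, 0.0, 1.59, -1.84]
t 6.6 pos [558.6, -131.1, 321.1] jaw 81.26 tilt z [-0.001, 0.001, -1.0] w 36.0 F [0.1, -0.2, -0.2] q [-0.43, 0.26, 1.29, 0.0, 1.59, -1.84]
```

View pics/w8c.png

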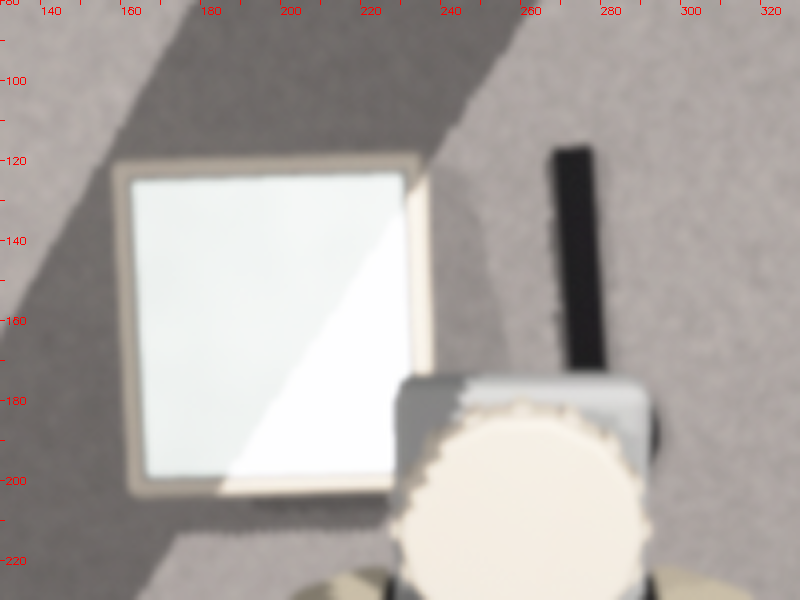

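Run:
```python
from h import *
d=np.load("pics/w82.npz")
f=lambda u,v,z:1000*onz(d,u,v,z)
nR=f(157.5,120.5,.016);nL=f(234.5,118,.016);fR=f(162,203.7,.043)
print(nR,nL,fR)
ang=lambda e:np.degrees(np.arctan2(e[1],e[0]))
print("front",np.linalg.norm((nL-nR)[:2]),ang(nL-nR)-90,"right side",np.linalg.norm((fR-nR)[:2]),ang(fR-nR))
for yaw in (-7,-9):
    c,s=np.cos(np.radians(yaw)),np.sin(np.radians(yaw)); X=np.array([c,s]);Y=np.array([-s,c])
    print(yaw,"mid",(nL+nR)[:2]/2+64*X,nR[:2]+64*X+60*Y, fR[:2]-62*X+60*Y)
a=f(270,118,.006);b=f(276,172,.006);print(a,b,ang(b-a))
S=env.camera_params("scene");D=env.camera_params("side")
for P,q in((S,[(187,161.5,.016),(198,183.5,.016),(164,193.5,.043),(153,167,.043)]),):
    print([np.round(1000*onz(P,*x)[:2]).tolist() for x in q])
for X in [(490.9,-278.5,16),(504.8,-161,16),(628.2,-175.7,43),(614,-291,43)]: print(proj(S,np.array(X)/1000),proj(D,np.array(X)/1000))
```

```text
[ 490.71209525 -277.81663906   16.        ] [ 504.80016603 -162.20095555   16.        ] [ 613.48807431 -292.91345067   43.        ]
front 116.47085477039755 -6.947389303430143 right side 123.70066594233106 -7.010029861864806
-7 mid [ 561.27908435 -227.80843528] [ 561.54720956 -226.06350794] [ 559.26237352 -225.80478228]
-9 mid [ 560.96818444 -230.02060307] [ 563.31021695 -228.56714438] [ 561.6374651 -223.9532134]
[ 513.66574411 -109.09459605    6.        ] [ 599.74508051 -111.69160998    6.        ] -1.7280897096122927
[[496.0, -271.0], [511.0, -163.0], [628.0, -168.0], [610.0, -290.0]]
[187.15459389 159.52290098] [261.09504664 149.80301004]
[199.90194292 183.11845034] [244.65467285 168.78376342]
[162.83403225 192.01553774] [204.86510575 152.60506044]
[151.78638431 167.23688739] [223.26796    135.29517581]
```

```bash
python3 -m jog '[{"wx":0,"wy":0,"wz":-0.14,"x":-20,"y":-10,"z":0,"hand":-0.4},{"wx":0,"wy":0,"wz":-0.14,"x":-20,"y":-10,"z":0,"hand":-0.4},{"wx":0,"wy":0,"wz":-0.14,"x":-20,"y":-10,"z":-15,"hand":-0.4},{"wx":0,"wy":0,"wz":-0.14,"x":-20,"y":-10,"z":-15,"hand":-0.4},{"wx":0,"wy":0,"wz":-0.14,"x":-15,"y":-10,"z":-20,"hand":-0.4}]' 12
python3 -m jog '[{"wx":0,"wy":0,"wz":-0.14,"x":-10,"y":-10,"z":-20,"hand":-0.4},{"wx":0,"wy":0,"wz":-0.14,"x":0,"y":-10,"z":-25,"hand":-0.4},{"wx":0,"wy":0,"wz":-0.14,"x":0,"y":-5,"z":-25,"hand":-0.4},{"wx":0,"wy":0,"wz":-0.14,"x":0,"y":-5,"z":-30,"hand":-0.4},{"wx":0,"wy":0,"wz":-0.14,"x":0,"y":0,"z":-30,"hand":-0.4}]' 12
python3 -m jog '[{"wx":0,"wy":0,"wz":-0.1,"x":0,"y":0,"z":-20,"hand":-0.4},{"wx":0,"wy":0,"wz":0,"x":0,"y":0,"z":0,"hand":-0.4}]' 12
python3 -c "
from h import *
s,R=st()"
```

```text
clock: 7.15
tool_pos: [0.4618, -0.1877, 0.2718]
tool_rot: [1.339, 2.836, -0.004]
ft_force: [0.7, 0.2, -0.7]
gripper_width: 0.036
clock: 7.65
tool_pos: [0.4477, -0.2267, 0.1404]
tool_rot: [2.271, 2.154, -0.012]
ft_force: [0.1, -0.8, 0.1]
gripper_width: 0.0357
clock: 7.85
tool_pos: [0.4442, -0.2272, 0.1159]
tool_rot: [2.392, 2.03, -0.016]
ft_force: [-0.3, 0.7, 0.4]
gripper_width: 0.0357
t 7.85 pos [444.2, -227.2, 115.9] jaw -9.37 tilt z [-0.005, -0.01, -1.0] w 35.7 F [-0.3, 0.7, 0.4] q [-0.69, 0.26, 1.8, -0.01, 1.07, -0.52]
```

```bash
python3 -m jog '[{"wx":0.01,"wy":-0.005,"wz":0.04,"x":5,"y":12,"z":-30,"hand":-0.4},{"wx":0,"wy":0,"wz":0,"x":0,"y":0,"z":-30,"hand":-0.4},{"wx":0,"wy":0,"wz":0,"x":0,"y":0,"z":-20,"hand":-0.4},{"wx":0,"wy":0,"wz":0,"x":0,"y":0,"z":0,"hand":-0.4},{"wx":0,"wy":0,"wz":0,"x":0,"y":0,"z":0,"hand":-0.4}]' 12
python3 -c "
from h import *
s,R=st(); P=env.camera_params('wrist'); im=env.capture('wrist'); np.savez('pics/w9.npz',im=im,**P)
crop(im,0,0,512,384,1,'pics/w9.png')"
```

```text
clock: 8.35
tool_pos: [0.4516, -0.2209, 0.0392]
tool_rot: [2.337, 2.086, 0.002]
ft_force: [-0.6, -0.1, 0.3]
gripper_width: 0.0358
t 8.35 pos [451.6, -220.9, 39.2] jaw -6.49 tilt z [0.007, -0.006, -1.0] w 35.8 F [-0.6, -0.1, 0.3] q [-0.68, 0.37, 1.88, 0.0, 0.88, -0.56]
```

View pics/w9.png

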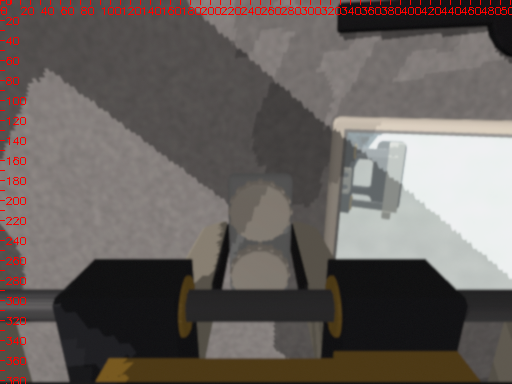

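Run:
```python
from h import *
d=np.load("pics/w9.npz")
f=lambda u,v,z:1000*onz(d,u,v,z)
a=f(333.5,117.5,.016);b=f(328.5,255,.016);print(a,b,np.degrees(np.arctan2(*(b-a)[:2])))
c=f(470,118.5,.037);print(c)
yaw=np.radians(-7);X=np.array([np.cos(yaw),np.sin(yaw)]);Y=np.array([-X[1],X[0]])
print("mid",a[:2]+64*X-60*Y)
```

```text
[ 503.20432272 -160.2685715    16.        ] [ 495.72579623 -253.09297645   16.        ] -175.39383524757514
[ 571.45230133 -167.13720722   37.        ]
mid [ 559.41511583 -227.62097858]
```

```bash
python3 -m jog '[{"wx":0.006,"wy":0.007,"wz":-0.008,"x":-3,"y":6,"z":-15,"hand":-0.4},{"wx":0,"wy":0,"wz":0,"x":0,"y":0,"z":-8,"hand":-0.4},{"wx":0,"wy":0,"wz":0,"x":0,"y":0,"z":0,"hand":-0.4}]' 12
python3 -c "
from h import *
s,R=st()"
```

```text
clock: 8.7
tool_pos: [0.4504, -0.2164, 0.018]
tool_rot: [2.347, 2.079, 0.002]
ft_force: [0.8, -0.8, -0.3]
gripper_width: 0.0358
t 8.7 pos [450.4, -216.4, 18.0] jaw -6.95 tilt z [0.005, -0.004, -1.0] w 35.8 F [0.8, -0.8, -0.3] q [-0.67, 0.4, 1.9, 0.0, 0.83, -0.55]
```

```bash
python3 -m jog '[{"wx":0.004,"wy":0.005,"wz":0,"x":-2,"y":1,"z":-7,"hand":-0.4},{"wx":0,"wy":0,"wz":0,"x":0,"y":0,"z":-5,"hand":-0.4},{"wx":0,"wy":0,"wz":0,"x":0,"y":0,"z":0,"hand":-0.4}]' 12
python3 -c "
from h import *
s,R=st()"
```

```text
clock: 9.0
tool_pos: [0.4484, -0.2152, 0.0052]
tool_rot: [-2.351, -2.083, -0.0]
ft_force: [-0.4, 0.4, 0.5]
gripper_width: 0.0361
t 9.0 pos [448.4, -215.2, 5.2] jaw -6.91 tilt z [-0.0, 0.001, -1.0] w 36.1 F [-0.4, 0.4, 0.5] q [-0.67, 0.42, 1.91, 0.0, 0.81, -0.55]
```

```bash
python3 -m jog '[{"wx":0,"wy":0,"wz":0,"x":0,"y":0,"z":0,"hand":0.05},{"wx":0,"wy":0,"wz":0,"x":0,"y":0,"z":0,"hand":0.05},{"wx":0,"wy":0,"wz":0,"x":0,"y":0,"z":0,"hand":0.05},{"wx":0,"wy":0,"wz":0,"x":0,"y":0,"z":10,"hand":0.05},{"wx":0,"wy":0,"wz":0,"x":0,"y":0,"z":20,"hand":0.05}]' 12
python3 -m jog '[{"wx":0,"wy":0,"wz":0,"x":-5,"y":0,"z":45,"hand":0.05},{"wx":0,"wy":0,"wz":0,"x":-10,"y":0,"z":45,"hand":0.05},{"wx":0,"wy":0,"wz":0,"x":-10,"y":0,"z":45,"hand":0.05},{"wx":0,"wy":0,"wz":0,"x":0,"y":-20,"z":40,"hand":0.05},{"wx":0,"wy":0,"wz":0,"x":0,"y":0,"z":0,"hand":0.05}]'
python3 -c "
from h import *
s,R=st(); P=env.camera_params('wrist'); im=env.capture('wrist'); np.savez('pics/w10.npz',im=im,**P)
crop(im,0,0,512,384,1,'pics/w10.png')"
```

```text
clock: 9.5
tool_pos: [0.447, -0.2142, 0.0346]
tool_rot: [-2.347, -2.08, 0.001]
ft_force: [0.1, 0.2, -0.4]
gripper_width: 0.0486
clock: 10.0
tool_pos: [0.4208, -0.2341, 0.2226]
tool_rot: [2.349, 2.084, -0.001]
ft_force: [0.3, 0.1, -0.0]
gripper_width: 0.0489
t 10.0 pos [420.8, -234.1, 222.6] jaw -6.83 tilt z [0.001, -0.001, -1.0] w 48.9 F [0.3, 0.1, -0.0] q [-0.74, 0.13, 1.69, -0.0, 1.32, -0.62]
```

View pics/w10.png

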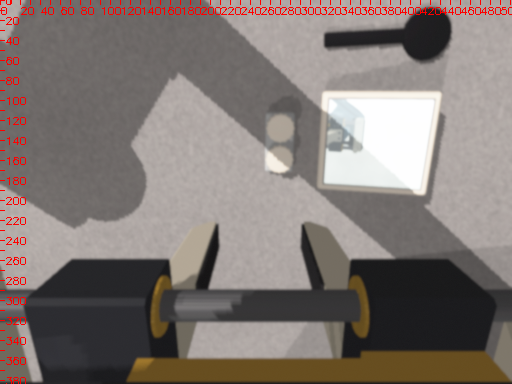

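```bash
cat > rel.py <<'E'
from h import *
def mirror(d,nL,nR,fL,fR):
    f=lambda p,z:1000*onz(d,*p,z)[:2]
    a,b,c,e=f(nL,.016),f(nR,.016),f(fL,.043),f(fR,.043)
    Y=((a-b)+(c-e)); yaw=np.degrees(np.arctan2(Y[1],Y[0]))-90
    X=((c-a)+(e-b)); yawx=np.degrees(np.arctan2(X[1],X[0]))
    y=np.radians((yaw+yawx)/2); X=np.array([np.cos(y),np.sin(y)]);Y=np.array([-X[1],X[0]])
    mid=(a+b+c+e)/4+1*X
    print("mirror mid",mid,"yaws",yaw,yawx,"sizes",np.linalg.norm(a-b),np.linalg.norm(c-e),np.linalg.norm(c-a))
    M=np.stack([X,Y]); return mid,M,np.degrees(y)
E
python3 - <<'E'
from rel import *
d=np.load("pics/w10.npz"); crop(d["im"],250,80,450,205,4,"pics/w10c.png")
m,M,y=mirror(d,(322,92),(318,187.5),(441,92.5),(427,195))
a=1000*onz(d,280.5,127.5,.02)[:2];b=1000*onz(d,279,159,.02)[:2]
print("case",M@((a+b)/2-m),(a+b)/2,"ang",np.degrees(np.arctan2(*(M@(a-b))[::-1])))
E
```

```text
mirror mid [ 559.31637759 -226.32584251] yaws -5.630565906705584 -7.3355240411639935 sizes 116.09938347354229 116.59642880124845 123.3425148351482
case [-1.12243896e+02 -7.55061273e-02] [ 447.78172137 -213.72749845] ang 87.9869656321114
```

View pics/w10c.png

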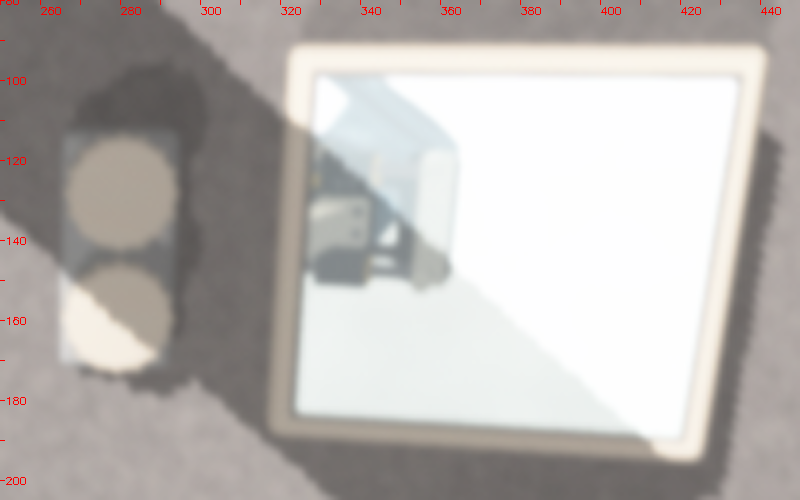

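```bash
python3 -m jog '[{"wx":0,"wy":0,"wz":0,"x":2,"y":48,"z":0,"hand":0.29},{"wx":0,"wy":0,"wz":0,"x":2,"y":48,"z":0,"hand":0.29},{"wx":0,"wy":0,"wz":0,"x":2,"y":48,"z":0,"hand":0.29},{"wx":0,"wy":0,"wz":0,"x":2,"y":48,"z":0,"hand":0.29},{"wx":0,"wy":0,"wz":0,"x":2,"y":48,"z":0,"hand":0.29}]'
python3 -m jog '[{"wx":0,"wy":0,"wz":0,"x":2,"y":48,"z":0,"hand":0.29},{"wx":0,"wy":0,"wz":0,"x":2,"y":48,"z":0,"hand":0.29},{"wx":0,"wy":0,"wz":0,"x":2,"y":48,"z":0,"hand":0.29},{"wx":0,"wy":0,"wz":0,"x":2,"y":48,"z":0,"hand":0.29},{"wx":0,"wy":0,"wz":0,"x":2,"y":20,"z":0,"hand":0.29}]'
python3 -m jog '[{"wx":0,"wy":0,"wz":0,"x":0,"y":0,"z":0,"hand":0.29},{"wx":0,"wy":0,"wz":0,"x":0,"y":0,"z":0,"hand":0.29}]'
python3 -c "
from h import *
s,R=st(); P=env.camera_params('wrist'); im=env.capture('wrist'); np.savez('pics/w11.npz',im=im,**P)
crop(im,0,0,512,384,1,'pics/w11.png')"
```

```text
clock: 10.55
tool_pos: [0.4257, 0.0113, 0.2164]
tool_rot: [-2.358, -2.065, 0.005]
ft_force: [0.7, -0.3, 0.4]
gripper_width: 0.0597
clock: 11.05
tool_pos: [0.4275, 0.2349, 0.211]
tool_rot: [-2.349, -2.064, 0.017]
ft_force: [0.0, -1.0, -1.2]
gripper_width: 0.0602
clock: 11.25
tool_pos: [0.4246, 0.2377, 0.2085]
tool_rot: [-2.34, -2.069, 0.024]
ft_force: [0.2, 0.1, 0.2]
gripper_width: 0.0602
t 11.25 pos [424.6, 237.7, 208.5] jaw -7.03 tilt z [-0.023, 0.003, -1.0] w 60.2 F [0.2, 0.1, 0.2] q [0.27, 0.16, 1.68, 0.01, 1.32, 0.39]
```

View pics/w11.png

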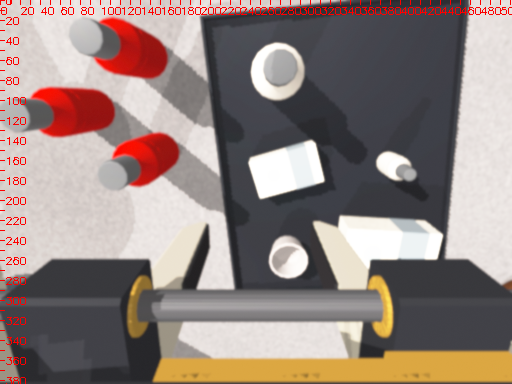

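The white bottle with its grey cap at (281,68) on the tray is the solution bottle. The bottles at (95,40), (35,115) and (115,172) are red, so they are decoys.

Run:
```python
from rel import *
d=np.load("pics/w11.npz"); f=lambda u,v,z:print((u,v),1000*onz(d,u,v,z)[:2])
crop(d["im"],230,20,330,120,5,"pics/w11c.png")
f(281,68,.129);f(277,72,.095);f(406,174,.068);f(289,256,.036)
q=[1000*onz(d,u,v,.03)[:2] for u,v in [(249,164),(316,140.5),(324,177),(261,198)]]
print(np.mean(q,0),q)
```

```text
(281, 68) [450.50914557 333.97219991]
(277, 72) [448.59947429 333.80682358]
(406, 174) [569.89282256 222.01158565]
(289, 256) [442.90130306 123.73327432]
[451.46460267 230.7742017 ] [array([408.65629882, 243.35640036]), array([486.82639551, 261.11217262]), array([493.01584658, 217.83791223]), array([417.35986978, 200.79032162])]
```

View pics/w11c.png

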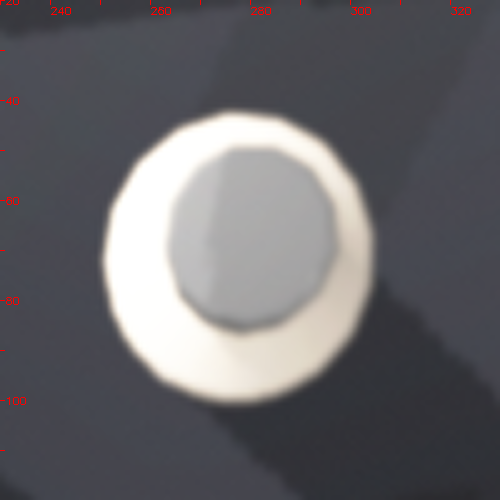

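```bash
python3 -m jog '[{"wx":-0.003,"wy":-0.023,"wz":0,"x":12,"y":46,"z":0,"hand":0.29},{"wx":0,"wy":0,"wz":0,"x":12,"y":46,"z":0,"hand":0.29},{"wx":0,"wy":0,"wz":0,"x":0,"y":0,"z":-40,"hand":0.29},{"wx":0,"wy":0,"wz":0,"x":0,"y":0,"z":0,"hand":0.29}]'
python3 -c "
from h import *
s,R=st()"
```

```text
clock: 11.7
tool_pos: [0.4513, 0.3254, 0.1677]
tool_rot: [2.364, 2.066, -0.001]
ft_force: [-1.2, 0.2, -0.7]
gripper_width: 0.0596
t 11.7 pos [451.3, 325.4, 167.7] jaw -7.69 tilt z [0.001, -0.002, -1.0] w 59.6 F [-1.2, 0.2, -0.7] q [0.43, 0.31, 1.6, -0.0, 1.24, 0.56]
```

```bash
python3 -m jog '[{"wx":0,"wy":0,"wz":0,"x":-1,"y":8,"z":-20,"hand":0.29},{"wx":0,"wy":0,"wz":0,"x":0,"y":0,"z":0,"hand":0.29}]'
python3 -c "
from h import *
s,R=st(); P=env.camera_params('wrist'); im=env.capture('wrist'); np.savez('pics/w12.npz',im=im,**P)
crop(im,0,0,512,384,1,'pics/w12.png')"
```

```text
clock: 11.9
tool_pos: [0.4514, 0.3308, 0.1489]
tool_rot: [2.367, 2.061, -0.001]
ft_force: [-0.7, 0.1, -0.0]
gripper_width: 0.0602
t 11.9 pos [451.4, 330.8, 148.9] jaw -7.9 tilt z [0.001, -0.002, -1.0] w 60.2 F [-0.7, 0.1, -0.0] q [0.43, 0.33, 1.61, -0.0, 1.2, 0.57]
```

View pics/w12.png

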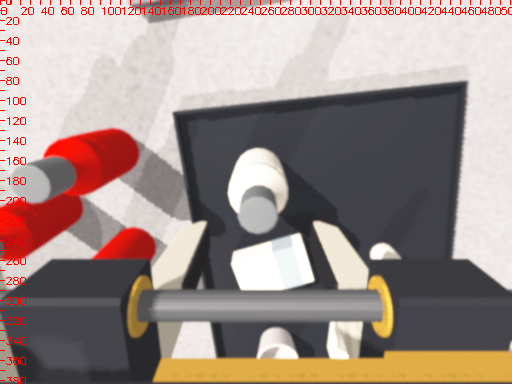

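```bash
python3 - <<'E'
from rel import *
d=np.load("pics/w12.npz"); print(1000*onz(d,258,214,.129)[:2])
E
python3 -m jog '[{"wx":0,"wy":0,"wz":0,"x":0,"y":2,"z":-24,"hand":0.29},{"wx":0,"wy":0,"wz":0,"x":0,"y":0,"z":-15,"hand":0.29},{"wx":0,"wy":0,"wz":0,"x":0,"y":0,"z":0,"hand":0.29}]'
python3 -c "
from h import *
s,R=st()"
```

```text
[450.67950664 335.99728271]
clock: 12.25
tool_pos: [0.4576, 0.3308, 0.1185]
tool_rot: [2.368, 2.053, 0.019]
ft_force: [-0.3, 0.8, -0.6]
gripper_width: 0.0597
t 12.25 pos [457.6, 330.8, 118.5] jaw -8.15 tilt z [0.014, 0.002, -1.0] w 59.7 F [-0.3, 0.8, -0.6] q [0.43, 0.36, 1.65, -0.0, 1.12, 0.58]
```

```bash
python3 -m jog '[{"wx":-0.002,"wy":0.014,"wz":0,"x":-7,"y":4,"z":-8,"hand":0.29},{"wx":0,"wy":0,"wz":0,"x":0,"y":0,"z":-7,"hand":0.29},{"wx":0,"wy":0,"wz":0,"x":0,"y":0,"z":0,"hand":0.29}]'
python3 -c "
from h import *
s,R=st()"
```

```text
clock: 12.55
tool_pos: [0.4528, 0.3345, 0.1073]
tool_rot: [2.375, 2.054, 0.009]
ft_force: [0.4, 0.4, 0.3]
gripper_width: 0.0602
t 12.55 pos [452.8, 334.5, 107.3] jaw -8.28 tilt z [0.005, 0.002, -1.0] w 60.2 F [0.4, 0.4, 0.3] q [0.44, 0.38, 1.66, 0.0, 1.1, 0.58]
```

```bash
python3 -m jog '[{"wx":-0.002,"wy":0.005,"wz":0,"x":-2,"y":0,"z":-5,"hand":0.29},{"wx":0,"wy":0,"wz":0,"x":0,"y":0,"z":0,"hand":-0.6},{"wx":0,"wy":0,"wz":0,"x":0,"y":0,"z":0,"hand":-0.6},{"wx":0,"wy":0,"wz":0,"x":0,"y":0,"z":0,"hand":-0.6},{"wx":0,"wy":0,"wz":0,"x":0,"y":0,"z":0,"hand":-0.6}]' 25
python3 -m jog '[{"wx":0,"wy":0,"wz":0,"x":0,"y":0,"z":0,"hand":-0.6},{"wx":0,"wy":0,"wz":0,"x":0,"y":0,"z":0,"hand":-0.6}]' 25
python3 -c "
from h import *
s,R=st(); P=env.camera_params('wrist'); im=env.capture('wrist'); np.savez('pics/w13.npz',im=im,**P)
crop(im,100,100,400,300,2,'pics/w13.png')"
```

```text
clock: 13.05
tool_pos: [0.4512, 0.3349, 0.1031]
tool_rot: [2.375, 2.056, 0.003]
ft_force: [0.5, 0.1, 0.2]
gripper_width: 0.0325
clock: 13.25
tool_pos: [0.4512, 0.335, 0.1031]
tool_rot: [2.375, 2.056, 0.003]
ft_force: [0.1, -0.3, -0.4]
gripper_width: 0.0266
t 13.25 pos [451.2, 335.0, 103.1] jaw -8.24 tilt z [0.001, 0.001, -1.0] w 26.6 F [0.1, -0.3, -0.4] q [0.44, 0.38, 1.66, 0.0, 1.1, 0.58]
```

View pics/w13.png

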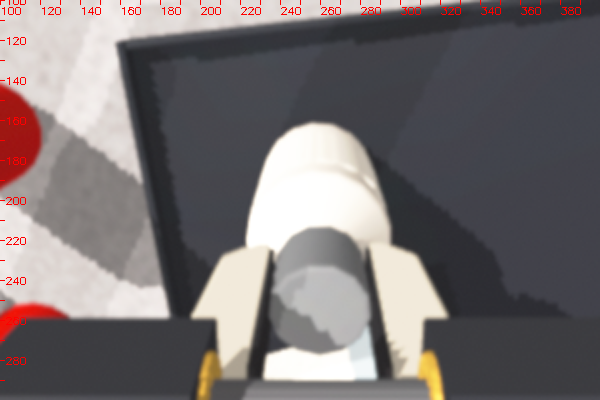

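```bash
python3 -c "
from h import *
d=np.load('pics/w13.npz'); print(1000*onz(d,260,249,.129)[:2])"
python3 -m jog '[{"wx":0,"wy":0,"wz":0,"x":0,"y":0,"z":20,"hand":-0.6},{"wx":0,"wy":0,"wz":0,"x":0,"y":0,"z":35,"hand":-0.6},{"wx":0,"wy":0,"wz":0,"x":0,"y":0,"z":35,"hand":-0.6},{"wx":0,"wy":0,"wz":0,"x":0,"y":-20,"z":0,"hand":-0.6},{"wx":0,"wy":0,"wz":0,"x":0,"y":-35,"z":0,"hand":-0.6}]' 25
python3 -m jog '[{"wx":0,"wy":0,"wz":0,"x":0,"y":-42,"z":0,"hand":-0.6},{"wx":0,"wy":0,"wz":0,"x":0,"y":-42,"z":0,"hand":-0.6},{"wx":0,"wy":0,"wz":0,"x":0,"y":-42,"z":0,"hand":-0.6},{"wx":0,"wy":0,"wz":0,"x":0,"y":-42,"z":0,"hand":-0.6},{"wx":0,"wy":0,"wz":0,"x":0,"y":-42,"z":0,"hand":-0.6}]' 25
python3 -m jog '[{"wx":0,"wy":0,"wz":0,"x":0,"y":-42,"z":0,"hand":-0.6},{"wx":0,"wy":0,"wz":0,"x":0,"y":-42,"z":0,"hand":-0.6},{"wx":0,"wy":0,"wz":0,"x":0,"y":-35,"z":0,"hand":-0.6},{"wx":0,"wy":0,"wz":0,"x":0,"y":-20,"z":0,"hand":-0.6},{"wx":0,"wy":0,"wz":0,"x":0,"y":0,"z":0,"hand":-0.6}]' 25
python3 -c "
from h import *
s,R=st()"
```

```text
[451.4741645  339.21077206]
clock: 13.8
tool_pos: [0.4489, 0.2808, 0.1938]
tool_rot: [-2.369, -2.06, 0.004]
ft_force: [0.8, -0.8, -2.0]
gripper_width: 0.0269
clock: 14.3
tool_pos: [0.4471, 0.0654, 0.1939]
tool_rot: [-2.364, -2.067, 0.002]
ft_force: [1.4, -0.1, -1.2]
gripper_width: 0.0263
clock: 14.8
tool_pos: [0.445, -0.084, 0.1936]
tool_rot: [-2.371, -2.06, 0.004]
ft_force: [-0.3, -0.0, -1.9]
gripper_width: 0.0264
t 14.8 pos [445.0, -84.0, 193.6] jaw -8.02 tilt z [-0.002, -0.001, -1.0] w 26.4 F [-0.3, -0.0, -1.9] q [-0.43, 0.1, 1.79, -0.0, 1.25, -0.29]
```

```bash
python3 -c "
from h import *
s,R=st(); P=env.camera_params('wrist'); im=env.capture('wrist'); np.savez('pics/w14.npz',im=im,**P)
crop(im,0,0,512,384,1,'pics/w14.png');crop(im,200,180,320,300,5,'pics/w14c.png')
zt=s['tool_pos'][2]+.129-.1031
for v in (240,245,250,255,260): print(v,1000*(onz(P,260,v,zt)-s['tool_pos'])[:2])"
```

```text
t 14.8 pos [445.0, -84.0, 193.6] jaw -8.02 tilt z [-0.002, -0.001, -1.0] w 26.4 F [-0.3, -0.0, -1.9] q [-0.43, 0.1, 1.79, -0.0, 1.25, -0.29]
240 [1.1123831  9.31276587]
245 [0.72413021 6.55749486]
250 [0.33180168 3.77330078]
255 [-0.06466698  0.95972578]
260 [-0.46534168 -1.88369767]
```

View pics/w14.png

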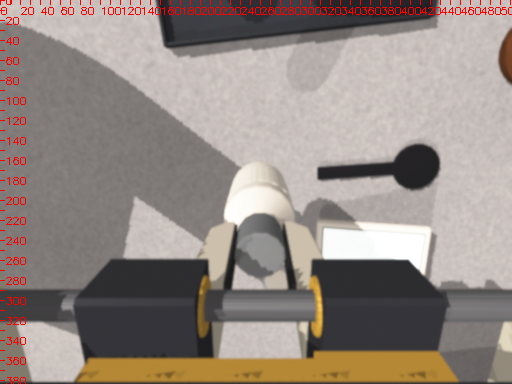

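View pics/w14c.png

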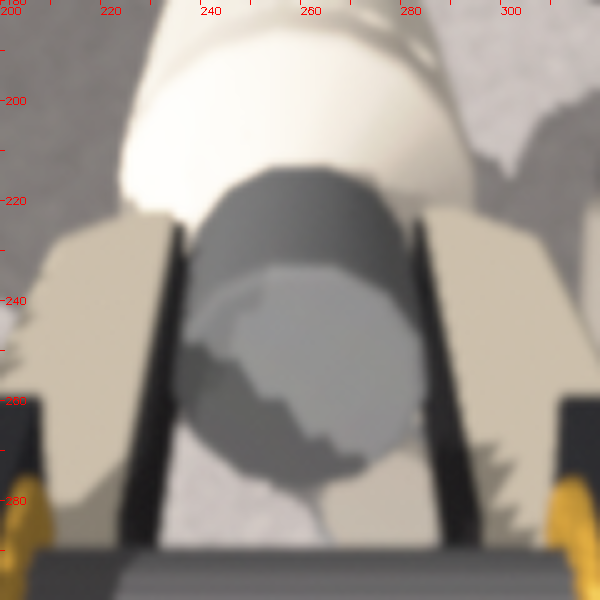

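```bash
python3 -m jog '[{"wx":0,"wy":-0.002,"wz":0.015,"x":15,"y":-42,"z":0,"hand":-0.6},{"wx":0,"wy":0,"wz":0,"x":0,"y":0,"z":-30,"hand":-0.6},{"wx":0,"wy":0,"wz":0,"x":0,"y":0,"z":-30,"hand":-0.6},{"wx":0,"wy":0,"wz":0,"x":0,"y":0,"z":0,"hand":-0.6}]' 25
python3 -c "
from h import *
s,R=st()"
```

```text
clock: 15.25
tool_pos: [0.4612, -0.1216, 0.1328]
tool_rot: [2.352, 2.082, 0.004]
ft_force: [-0.8, 1.1, -2.6]
gripper_width: 0.0266
t 15.25 pos [461.2, -121.6, 132.8] jaw -6.94 tilt z [0.002, 0.001, -1.0] w 26.6 F [-0.8, 1.1, -2.6] q [-0.49, 0.21, 1.83, 0.0, 1.1, -0.37]
```

```bash
python3 -m jog '[{"wx":-0.001,"wy":0.002,"wz":0,"x":-2,"y":-2,"z":-20,"hand":-0.6},{"wx":0,"wy":0,"wz":0,"x":0,"y":0,"z":-5,"hand":-0.6},{"wx":0,"wy":0,"wz":0,"x":0,"y":0,"z":0,"hand":-0.6}]' 25
python3 -c "
from h import *
s,R=st()"
```

```text
clock: 15.55
tool_pos: [0.4602, -0.1205, 0.1096]
tool_rot: [-2.348, -2.087, -0.002]
ft_force: [0.2, 0.4, -2.0]
gripper_width: 0.0266
t 15.55 pos [460.2, -120.5, 109.6] jaw -6.75 tilt z [0.001, 0.001, -1.0] w 26.6 F [0.2, 0.4, -2.0] q [-0.49, 0.23, 1.86, 0.0, 1.05, -0.38]
```

```bash
python3 -m jog '[{"wx":-0.001,"wy":0.001,"wz":0,"x":-1,"y":-4,"z":-6,"hand":-0.6},{"wx":0,"wy":0,"wz":0,"x":0,"y":0,"z":0,"hand":-0.6}]' 25
python3 -c "
from h import *
s,R=st()"
```

```text
clock: 15.75
tool_pos: [0.4606, -0.1243, 0.1055]
tool_rot: [2.344, 2.087, 0.002]
ft_force: [-0.0, -0.2, -2.0]
gripper_width: 0.0266
t 15.75 pos [460.6, -124.3, 105.5] jaw -6.65 tilt z [0.003, -0.001, -1.0] w 26.6 F [-0.0, -0.2, -2.0] q [-0.5, 0.24, 1.87, 0.0, 1.03, -0.38]
```

```bash
python3 -m jog '[{"wx":0.001,"wy":0.003,"wz":0,"x":-1,"y":0,"z":-5,"hand":-0.6},{"wx":0,"wy":0,"wz":0,"x":0,"y":0,"z":0,"hand":-0.6}]' 25
python3 -c "
from h import *
s,R=st()"
```

```text
clock: 15.95
tool_pos: [0.4603, -0.1246, 0.1015]
tool_rot: [2.345, 2.087, 0.001]
ft_force: [0.2, -0.0, -1.8]
gripper_width: 0.0265
t 15.95 pos [460.3, -124.6, 101.5] jaw -6.65 tilt z [0.002, -0.001, -1.0] w 26.5 F [0.2, -0.0, -1.8] q [-0.5, 0.25, 1.87, -0.0, 1.02, -0.38]
```

```bash
python3 -m jog '[{"wx":0.001,"wy":0.002,"wz":0,"x":-1,"y":0,"z":-3,"hand":-0.6},{"wx":0,"wy":0,"wz":0,"x":0,"y":0,"z":0,"hand":-0.6}]' 25
python3 -c "
from h import *
s,R=st()"
```

```text
clock: 16.15
tool_pos: [0.4603, -0.1254, 0.0993]
tool_rot: [2.345, 2.087, 0.001]
ft_force: [-0.2, -0.8, -1.2]
gripper_width: 0.0265
t 16.15 pos [460.3, -125.4, 99.3] jaw -6.67 tilt z [0.002, -0.002, -1.0] w 26.5 F [-0.2, -0.8, -1.2] q [-0.5, 0.25, 1.87, -0.0, 1.02, -0.38]
```

Now just about touching. I'll release and rise straight up.

```bash
python3 -m jog '[{"wx":0,"wy":0.001,"wz":0,"x":0,"y":0,"z":-1,"hand":-0.6},{"wx":0,"wy":0,"wz":0,"x":0,"y":0,"z":0,"hand":0.1},{"wx":0,"wy":0,"wz":0,"x":0,"y":0,"z":0,"hand":0.1},{"wx":0,"wy":0,"wz":0,"x":0,"y":0,"z":0,"hand":0.1},{"wx":0,"wy":0,"wz":0,"x":0,"y":0,"z":0,"hand":0.1}]' 12
python3 -m jog '[{"wx":0,"wy":0,"wz":0,"x":0,"y":0,"z":15,"hand":0.1},{"wx":0,"wy":0,"wz":0,"x":0,"y":0,"z":40,"hand":0.1},{"wx":0,"wy":0,"wz":0,"x":0,"y":0,"z":40,"hand":0.1},{"wx":0,"wy":0,"wz":0,"x":-10,"y":-45,"z":15,"hand":0.1},{"wx":0,"wy":0,"wz":0,"x":-10,"y":-45,"z":15,"hand":0.1}]' 12
python3 -m jog '[{"wx":0,"wy":0,"wz":0,"x":-10,"y":-30,"z":0,"hand":0.1},{"wx":0,"wy":0,"wz":0,"x":0,"y":0,"z":0,"hand":0.1},{"wx":0,"wy":0,"wz":0,"x":0,"y":0,"z":0,"hand":0.1}]' 12
python3 -c "
from h import *
s,R=st(); P=env.camera_params('wrist'); im=env.capture('wrist'); np.savez('pics/w15.npz',im=im,**P)
crop(im,0,0,512,384,1,'pics/w15.png')"
```

```text
clock: 16.65
tool_pos: [0.4607, -0.1259, 0.0991]
tool_rot: [2.345, 2.086, -0.0]
ft_force: [0.5, -0.4, 0.5]
gripper_width: 0.0502
clock: 17.15
tool_pos: [0.4381, -0.2108, 0.2253]
tool_rot: [-2.333, -2.095, 0.002]
ft_force: [1.1, -0.6, 0.3]
gripper_width: 0.051
clock: 17.45
tool_pos: [0.428, -0.2473, 0.2283]
tool_rot: [2.342, 2.093, -0.003]
ft_force: [-0.4, 1.1, 0.5]
gripper_width: 0.0512
t 17.45 pos [428.0, -247.3, 228.3] jaw -6.43 tilt z [-0.001, -0.002, -1.0] w 51.2 F [-0.4, 1.1, 0.5] q [-0.75, 0.15, 1.65, -0.0, 1.34, -0.64]
```

View pics/w15.png

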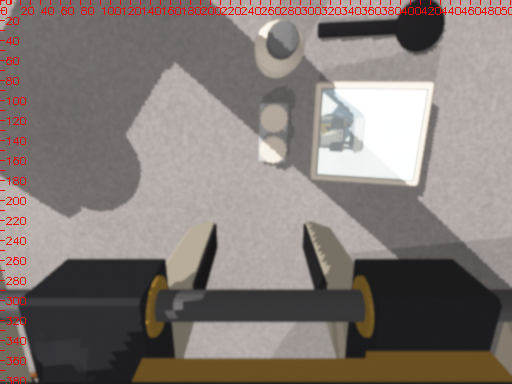

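Run:
```python
from rel import *
d=np.load("pics/w15.npz"); crop(d["im"],240,0,440,200,4,"pics/w15c.png")
m,M,y=mirror(d,(316.5,83),(311,179.5),(433.5,83),(419,185.5))
a=1000*onz(d,274.5,117,.02)[:2];b=1000*onz(d,273,149,.02)[:2]
print("case",M@((a+b)/2-m),(a+b)/2,"ang",np.degrees(np.arctan2(*(M@(a-b))[::-1])))
s=1000*onz(d,283,38.5,.125)[:2]; print("sol",s,M@(s-m))
```

```text
mirror mid [ 559.90023645 -228.12327753] yaws -6.2185256486693135 -6.705445429929308 sizes 117.19450332902672 116.30479156467285 122.53357434648456
case [-112.01803313    0.96743394] [ 448.70276134 -214.55503507] ang 88.0605112162727
sol [ 460.04558193 -127.59139485] [-110.53451024   88.6551381 ]
```

View pics/w15c.png

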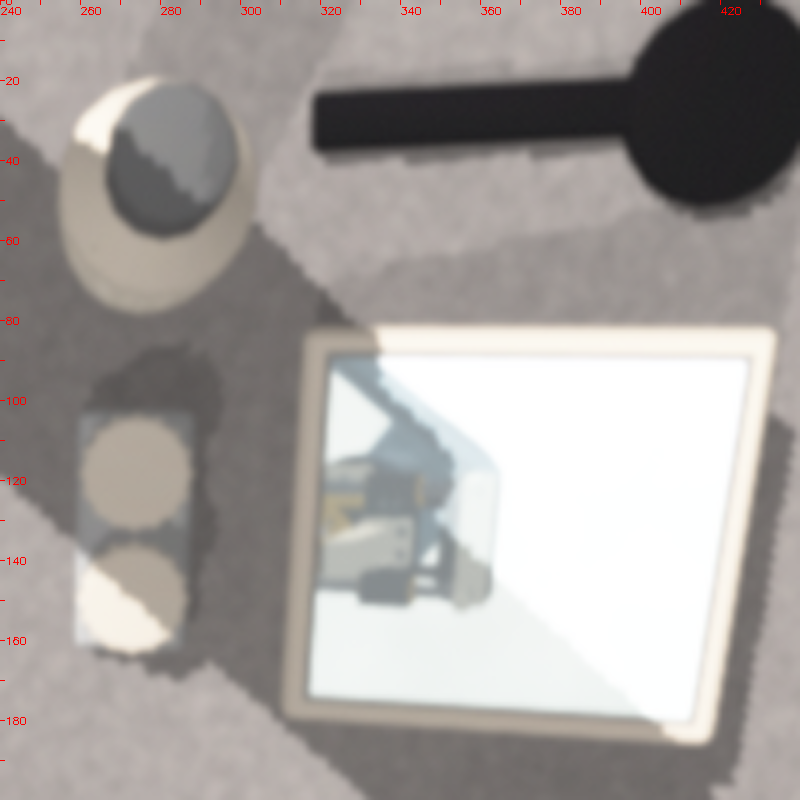

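```bash
python3 -m jog '[{"wx":0,"wy":0,"wz":0,"x":14,"y":46,"z":0,"hand":0},{"wx":0,"wy":0,"wz":0,"x":14,"y":46,"z":0,"hand":0},{"wx":0,"wy":0,"wz":0,"x":14,"y":46,"z":0,"hand":0},{"wx":0,"wy":0,"wz":0,"x":14,"y":46,"z":0,"hand":0},{"wx":0,"wy":0,"wz":0,"x":14,"y":46,"z":0,"hand":0}]'
python3 -m jog '[{"wx":0,"wy":0,"wz":0,"x":14,"y":46,"z":0,"hand":0},{"wx":0,"wy":0,"wz":0,"x":14,"y":46,"z":0,"hand":0},{"wx":0,"wy":0,"wz":0,"x":14,"y":46,"z":0,"hand":0},{"wx":0,"wy":0,"wz":0,"x":14,"y":40,"z":-10,"hand":0},{"wx":0,"wy":0,"wz":0,"x":14,"y":30,"z":-30,"hand":0}]'
python3 -m jog '[{"wx":0,"wy":0,"wz":0,"x":0,"y":0,"z":-20,"hand":0},{"wx":0,"wy":0,"wz":0,"x":0,"y":0,"z":0,"hand":0},{"wx":0,"wy":0,"wz":0,"x":0,"y":0,"z":0,"hand":0}]'
python3 -c "
from h import *
s,R=st(); P=env.camera_params('wrist'); im=env.capture('wrist'); np.savez('pics/w16.npz',im=im,**P)
crop(im,0,0,512,384,1,'pics/w16.png')"
```

```text
clock: 18.0
tool_pos: [0.4965, -0.0108, 0.2257]
tool_rot: [-2.347, -2.084, 0.006]
ft_force: [1.2, -0.8, 0.2]
gripper_width: 0.0463
clock: 18.5
tool_pos: [0.5641, 0.2132, 0.1875]
tool_rot: [-2.335, -2.099, -0.003]
ft_force: [0.5, 0.0, -0.0]
gripper_width: 0.0462
clock: 18.8
tool_pos: [0.5591, 0.2223, 0.1612]
tool_rot: [-2.318, -2.107, 0.009]
ft_force: [-0.6, 0.2, 0.9]
gripper_width: 0.0462
t 18.8 pos [559.1, 222.3, 161.2] jaw -5.45 tilt z [-0.01, 0.003, -1.0] w 46.2 F [-0.6, 0.2, 0.9] q [0.19, 0.4, 1.48, 0.01, 1.27, 0.28]
```

View pics/w16.png

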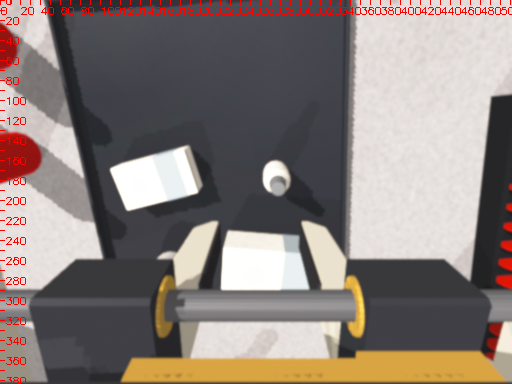

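Run:
```python
from rel import *
d=np.load("pics/w16.npz"); crop(d["im"],100,130,310,290,3,"pics/w16c.png")
print("drops",1000*onz(d,278.5,186.5,.068)[:2],1000*onz(d,276,176,.042)[:2])
```

```text
drops [574.59549054 223.05600568] [573.72930257 226.02444473]
```

View pics/w16c.png

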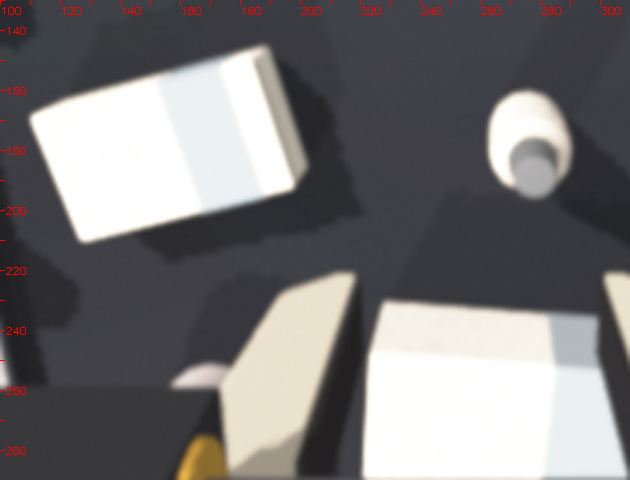

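```bash
python3 -c "
from h import *
d=np.load('pics/w16.npz')
q=np.array([1000*onz(d,u,v,.03)[:2] for u,v in [(110,168.5),(183,147),(198,193),(127,211)]]);print(q,q.mean(0))
for i in range(4):
  e=q[(i+1)%4]-q[i];print(np.linalg.norm(e),np.degrees(np.arctan2(e[1],e[0])))
q=np.array([1000*onz(d,u,v,.046)[:2] for u,v in [(223,247),(301,252)]]);print('big',q)
"
python3 -m jog '[{"wx":-0.003,"wy":-0.01,"wz":0,"x":15,"y":0,"z":-20,"hand":0},{"wx":0,"wy":0,"wz":0,"x":0,"y":0,"z":-40,"hand":0},{"wx":0,"wy":0,"wz":0,"x":0,"y":0,"z":-20,"hand":0},{"wx":0,"wy":0,"wz":0,"x":0,"y":0,"z":0,"hand":0}]'
python3 -c "
from h import *
s,R=st(); P=env.camera_params('wrist'); im=env.capture('wrist'); np.savez('pics/w17.npz',im=im,**P)
crop(im,0,0,512,384,1,'pics/w17.png')"
```

```text
[[409.30427022 246.07590351]
 [485.79605354 260.54788058]
 [493.22838273 212.44490263]
 [416.3718828  199.81734804]] [451.17514732 229.72150869]
77.84877029205583 10.71352698277073
48.67377121888833 -81.21675735284813
77.88694830613777 -170.6696403816119
46.79535342109061 98.68675795507271
big [[513.85529275 157.60835185]
 [592.6506594  144.74660926]]
clock: 19.25
tool_pos: [0.5775, 0.2206, 0.0867]
tool_rot: [2.323, 2.105, 0.015]
ft_force: [-0.2, -1.3, -0.6]
gripper_width: 0.0468
t 19.25 pos [577.5, 220.6, 86.7] jaw -5.65 tilt z [0.012, 0.002, -1.0] w 46.8 F [-0.2, -1.3, -0.6] q [0.18, 0.48, 1.54, -0.0, 1.1, 0.28]
```

View pics/w17.png

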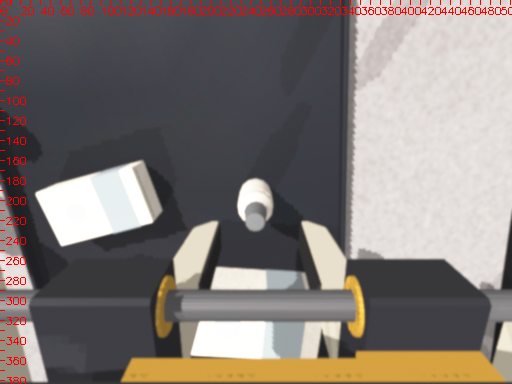

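```bash
python3 -c "
from h import *
d=np.load('pics/w17.npz')
print(1000*onz(d,255.5,222.5,.068)[:2])
"
python3 -m jog '[{"wx":-0.002,"wy":0.012,"wz":0,"x":-4,"y":1,"z":-25,"hand":0},{"wx":0,"wy":0,"wz":0,"x":0,"y":0,"z":-10,"hand":0},{"wx":0,"wy":0,"wz":0,"x":0,"y":0,"z":0,"hand":0}]'
python3 -c "
from h import *
s,R=st(); P=env.camera_params('wrist'); im=env.capture('wrist'); np.savez('pics/w18.npz',im=im,**P)
crop(im,100,100,400,300,2,'pics/w18.png')"
```

```text
[574.59223056 220.59719146]
clock: 19.6
tool_pos: [0.5783, 0.2212, 0.0592]
tool_rot: [2.326, 2.103, 0.015]
ft_force: [0.9, 0.6, 0.4]
gripper_width: 0.0467
t 19.6 pos [578.3, 221.2, 59.2] jaw -5.77 tilt z [0.011, 0.002, -1.0] w 46.7 F [0.9, 0.6, 0.4] q [0.19, 0.51, 1.57, -0.0, 1.05, 0.29]
```

View pics/w18.png

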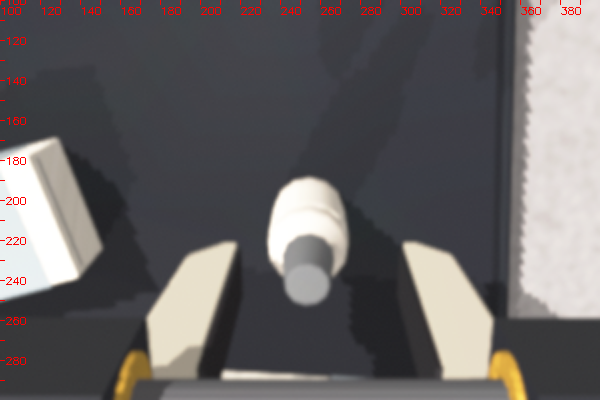

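```bash
python3 -m jog '[{"wx":-0.002,"wy":0.012,"wz":0,"x":-5,"y":0,"z":-15,"hand":0},{"wx":0,"wy":0.003,"wz":0,"x":-1,"y":0,"z":-12,"hand":0},{"wx":0,"wy":0.003,"wz":0,"x":0,"y":0,"z":-10,"hand":0},{"wx":0,"wy":0,"wz":0,"x":0,"y":0,"z":0,"hand":0}]'
python3 -c "
from h import *
s,R=st()"
```

```text
clock: 20.05
tool_pos: [0.574, 0.2216, 0.0233]
tool_rot: [-2.329, -2.105, 0.002]
ft_force: [0.2, 0.1, 0.0]
gripper_width: 0.0466
t 20.05 pos [574.0, 221.6, 23.3] jaw -5.77 tilt z [-0.002, 0.001, -1.0] w 46.6 F [0.2, 0.1, 0.0] q [0.19, 0.56, 1.59, 0.0, 0.99, 0.29]
```

```bash
python3 -m jog '[{"wx":0,"wy":0,"wz":0,"x":0,"y":0,"z":-12,"hand":0},{"wx":0,"wy":0,"wz":0,"x":0,"y":0,"z":0,"hand":-0.6},{"wx":0,"wy":0,"wz":0,"x":0,"y":0,"z":0,"hand":-0.6},{"wx":0,"wy":0,"wz":0,"x":0,"y":0,"z":0,"hand":-0.6},{"wx":0,"wy":0,"wz":0,"x":0,"y":0,"z":0,"hand":-0.6}]' 10
python3 -c "
from h import *
s,R=st(); P=env.camera_params('wrist'); im=env.capture('wrist'); np.savez('pics/w19.npz',im=im,**P)
crop(im,100,100,400,300,2,'pics/w19.png')"
```

```text
clock: 20.55
tool_pos: [0.5741, 0.2216, 0.0098]
tool_rot: [-2.329, -2.105, 0.002]
ft_force: [-0.4, -0.2, 0.5]
gripper_width: 0.0254
t 20.55 pos [574.1, 221.6, 9.8] jaw -5.77 tilt z [-0.003, 0.001, -1.0] w 25.4 F [-0.4, -0.2, 0.5] q [0.19, 0.58, 1.6, 0.0, 0.96, 0.29]
```

View pics/w19.png

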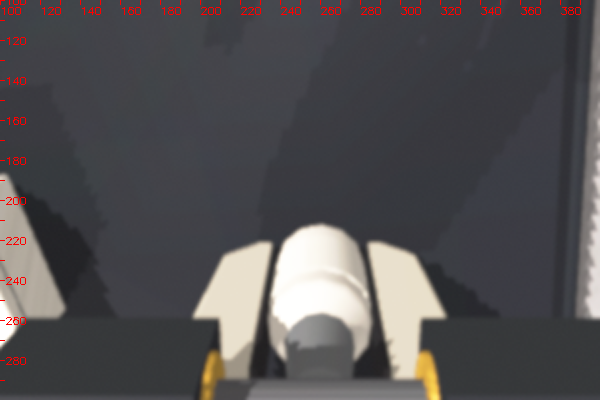

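```bash
python3 -m jog '[{"wx":0,"wy":0,"wz":0,"x":0,"y":0,"z":25,"hand":-0.6},{"wx":0,"wy":0,"wz":0,"x":0,"y":0,"z":48,"hand":-0.6},{"wx":0,"wy":0,"wz":0,"x":0,"y":0,"z":48,"hand":-0.6},{"wx":0,"wy":0,"wz":0,"x":-10,"y":-35,"z":20,"hand":-0.6},{"wx":0,"wy":0,"wz":0,"x":-12,"y":-45,"z":15,"hand":-0.6}]' 10
python3 -m jog '[{"wx":0,"wy":0,"wz":0,"x":-12,"y":-46,"z":0,"hand":-0.6},{"wx":0,"wy":0,"wz":0,"x":-12,"y":-46,"z":0,"hand":-0.6},{"wx":0,"wy":0,"wz":0,"x":-12,"y":-46,"z":0,"hand":-0.6},{"wx":0,"wy":0,"wz":0,"x":-12,"y":-46,"z":0,"hand":-0.6},{"wx":0,"wy":0,"wz":0,"x":-12,"y":-46,"z":0,"hand":-0.6}]' 10
python3 -m jog '[{"wx":0,"wy":0,"wz":0,"x":-12,"y":-46,"z":0,"hand":-0.6},{"wx":0,"wy":0,"wz":0,"x":-12,"y":-46,"z":0,"hand":-0.6},{"wx":0,"wy":0,"wz":0,"x":-12,"y":-46,"z":0,"hand":-0.6},{"wx":0,"wy":0,"wz":0,"x":-12,"y":-36,"z":0,"hand":-0.6},{"wx":0,"wy":0,"wz":0,"x":0,"y":0,"z":0,"hand":-0.6}]' 10
python3 -c "
from h import *
s,R=st()"
```

```text
clock: 21.1
tool_pos: [0.5496, 0.1436, 0.1688]
tool_rot: [-2.32, -2.111, 0.007]
ft_force: [0.7, -0.4, -0.1]
gripper_width: 0.0257
clock: 21.6
tool_pos: [0.4896, -0.093, 0.1762]
tool_rot: [2.313, 2.115, 0.009]
ft_force: [0.7, 0.4, -0.0]
gripper_width: 0.0255
clock: 22.1
tool_pos: [0.4374, -0.2799, 0.1793]
tool_rot: [2.313, 2.103, 0.008]
ft_force: [0.6, 0.4, 0.1]
gripper_width: 0.0261
t 22.1 pos [437.4, -279.9, 179.3] jaw -5.44 tilt z [0.014, -0.008, -1.0] w 26.1 F [0.6, 0.4, 0.1] q [-0.79, 0.22, 1.68, 0.0, 1.22, -0.69]
```

```bash
python3 -m jog '[{"wx":0.008,"wy":0.014,"wz":-0.02,"x":0,"y":-13,"z":-30,"hand":-0.6},{"wx":0,"wy":0,"wz":0,"x":0,"y":0,"z":-45,"hand":-0.6},{"wx":0,"wy":0,"wz":0,"x":0,"y":0,"z":-40,"hand":-0.6},{"wx":0,"wy":0,"wz":0,"x":0,"y":0,"z":-20,"hand":-0.6},{"wx":0,"wy":0,"wz":0,"x":0,"y":0,"z":0,"hand":-0.6}]' 10
python3 -c "
from h import *
s,R=st(); P=env.camera_params('wrist'); im=env.capture('wrist'); np.savez('pics/w20.npz',im=im,**P)
crop(im,0,0,512,384,1,'pics/w20.png')"
```

```text
clock: 22.6
tool_pos: [0.4388, -0.2939, 0.044]
tool_rot: [2.344, 2.079, 0.003]
ft_force: [-0.5, 0.4, 0.2]
gripper_width: 0.0259
t 22.6 pos [438.8, -293.9, 44.0] jaw -6.86 tilt z [0.007, -0.005, -1.0] w 25.9 F [-0.5, 0.4, 0.2] q [-0.8, 0.4, 1.81, 0.0, 0.92, -0.68]
```

View pics/w20.png

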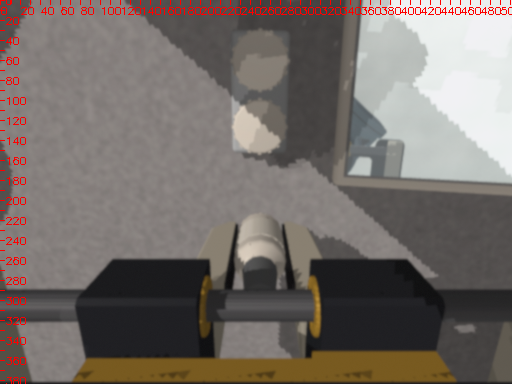

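Run:
```python
from rel import *
d=np.load("pics/w20.npz"); crop(d["im"],220,20,360,200,4,"pics/w20c.png")
a=1000*onz(d,260.5,59,.02)[:2];b=1000*onz(d,258,127,.02)[:2]
n=1000*onz(d,336.5,184,.016)[:2]
print(a,b,(a+b)/2,np.linalg.norm(a-b),np.degrees(np.arctan2(*(a-b)[::-1]))-90,"nR",n)
yaw=np.radians(-6.9);X=np.array([np.cos(yaw),np.sin(yaw)]);Y=np.array([-X[1],X[0]])
print("mid",n+64*X+60*Y,"drops target",(a+b)/2-80*Y)
e=1000*onz(d,259,153,.008)[:2];print("case end",e, "gap to drops", 439-e[0],e[1]+293.9-13)
```

```text
[ 450.99622803 -195.73685802] [ 444.89670019 -233.77048245] [ 447.94646411 -214.75367024] 38.519616127195164 -9.111056880578587 nR [ 491.81659458 -277.28346544]
mid [ 562.56127479 -225.40678261] drops target [ 438.33551701 -294.17425759]
case end [ 443.38701346 -251.9961277 ] gap to drops -4.387013463808557 28.903872303554778
```

View pics/w20c.png

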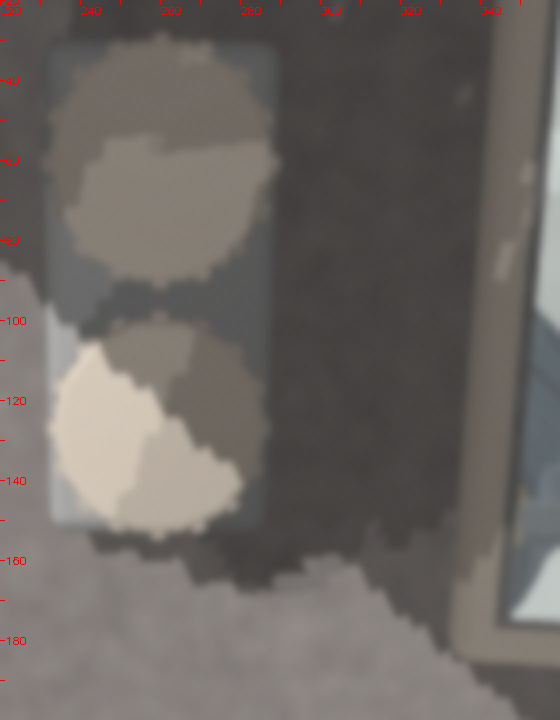

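```bash
python3 -m jog '[{"wx":0.005,"wy":0.007,"wz":0,"x":-1,"y":0,"z":-15,"hand":-0.6},{"wx":0,"wy":0.002,"wz":0,"x":-1,"y":0,"z":-12,"hand":-0.6},{"wx":0,"wy":0,"wz":0,"x":0,"y":0,"z":0,"hand":-0.6}]' 10
python3 -c "
from h import *
s,R=st()"
```

```text
clock: 22.95
tool_pos: [0.4399, -0.2954, 0.02]
tool_rot: [2.344, 2.082, -0.002]
ft_force: [0.2, -0.3, -0.3]
gripper_width: 0.0256
t 22.95 pos [439.9, -295.4, 20.0] jaw -6.77 tilt z [0.003, -0.006, -1.0] w 25.6 F [0.2, -0.3, -0.3] q [-0.8, 0.44, 1.83, -0.0, 0.87, -0.68]
```

```bash
python3 -m jog '[{"wx":0.005,"wy":0.003,"wz":0,"x":-2,"y":1,"z":-8,"hand":-0.6},{"wx":0,"wy":0,"wz":0,"x":0,"y":0,"z":-4,"hand":-0.6},{"wx":0,"wy":0,"wz":0,"x":0,"y":0,"z":0,"hand":-0.6}]' 10
python3 -c "
from h import *
s,R=st()"
```

```text
clock: 23.25
tool_pos: [0.4386, -0.295, 0.0082]
tool_rot: [2.346, 2.085, -0.0]
ft_force: [-0.4, -0.6, -0.4]
gripper_width: 0.0258
t 23.25 pos [438.6, -295.0, 8.2] jaw -6.76 tilt z [0.002, -0.002, -1.0] w 25.8 F [-0.4, -0.6, -0.4] q [-0.8, 0.46, 1.84, -0.0, 0.85, -0.69]
```

```bash
python3 -m jog '[{"wx":0.002,"wy":0.002,"wz":0,"x":0,"y":1,"z":-2,"hand":-0.6},{"wx":0,"wy":0,"wz":0,"x":0,"y":0,"z":0,"hand":-0.6},{"wx":0,"wy":0,"wz":0,"x":0,"y":0,"z":0,"hand":0},{"wx":0,"wy":0,"wz":0,"x":0,"y":0,"z":0,"hand":0},{"wx":0,"wy":0,"wz":0,"x":0,"y":0,"z":0,"hand":0}]' 10
python3 -c "
from h import *
s,R=st()"
python3 -m jog '[{"wx":0,"wy":0,"wz":0,"x":0,"y":0,"z":20,"hand":0},{"wx":0,"wy":0,"wz":0,"x":0,"y":0,"z":40,"hand":0},{"wx":0,"wy":0,"wz":0,"x":0,"y":0,"z":45,"hand":0},{"wx":0,"wy":0,"wz":0,"x":0,"y":-10,"z":48,"hand":0},{"wx":0,"wy":0,"wz":0,"x":0,"y":-40,"z":30,"hand":0}]' 10
python3 -m jog '[{"wx":0,"wy":0,"wz":0,"x":0,"y":-20,"z":40,"hand":0},{"wx":0,"wy":0,"wz":0,"x":0,"y":0,"z":0,"hand":0},{"wx":0,"wy":0,"wz":0,"x":0,"y":0,"z":0,"hand":0}]' 10
python3 -c "
from h import *
s,R=st(); P=env.camera_params('wrist'); im=env.capture('wrist'); np.savez('pics/w21.npz',im=im,**P)
crop(im,0,0,512,384,1,'pics/w21.png')"
```

```text
clock: 23.75
tool_pos: [0.4391, -0.2945, 0.0069]
tool_rot: [2.348, 2.085, -0.0]
ft_force: [0.6, -0.3, -0.4]
gripper_width: 0.0442
t 23.75 pos [439.1, -294.5, 6.9] jaw -6.78 tilt z [0.001, -0.001, -1.0] w 44.2 F [0.6, -0.3, -0.4] q [-0.8, 0.46, 1.83, -0.0, 0.85, -0.68]
clock: 24.25
tool_pos: [0.435, -0.3371, 0.1914]
tool_rot: [-2.335, -2.082, -0.001]
ft_force: [0.8, -1.4, -0.7]
gripper_width: 0.0463
clock: 24.55
tool_pos: [0.4361, -0.3636, 0.2392]
tool_rot: [-2.347, -2.087, 0.002]
ft_force: [-0.8, 0.2, -0.4]
gripper_width: 0.0464
t 24.55 pos [436.1, -363.6, 239.2] jaw -6.72 tilt z [-0.001, -0.0, -1.0] w 46.4 F [-0.8, 0.2, -0.4] q [-0.89, 0.28, 1.46, -0.0, 1.41, -0.77]
```

View pics/w21.png

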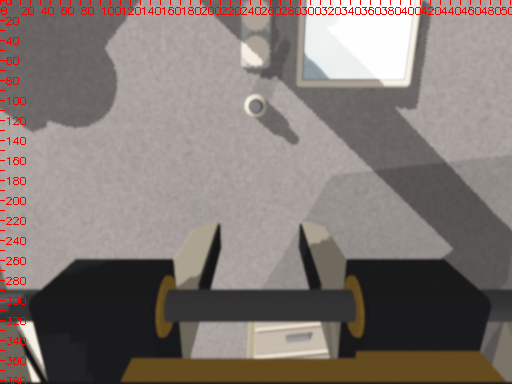

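```bash
python3 -m jog '[{"wx":0,"wy":0,"wz":0.14,"x":12,"y":45,"z":0,"hand":0.55},{"wx":0,"wy":0,"wz":0.14,"x":12,"y":45,"z":0,"hand":0.55},{"wx":0,"wy":0,"wz":0.14,"x":12,"y":45,"z":0,"hand":0.55},{"wx":0,"wy":0,"wz":0.14,"x":12,"y":45,"z":0,"hand":0.55},{"wx":0,"wy":0,"wz":0.14,"x":12,"y":45,"z":0,"hand":0.55}]'
python3 -m jog '[{"wx":0,"wy":0,"wz":0.14,"x":12,"y":45,"z":0,"hand":0.55},{"wx":0,"wy":0,"wz":0.14,"x":12,"y":45,"z":0,"hand":0.55},{"wx":0,"wy":0,"wz":0.14,"x":12,"y":45,"z":0,"hand":0.55},{"wx":0,"wy":0,"wz":0.14,"x":12,"y":45,"z":0,"hand":0.55},{"wx":0,"wy":0,"wz":0.14,"x":8,"y":30,"z":-20,"hand":0.55}]'
python3 -m jog '[{"wx":0,"wy":0,"wz":0.12,"x":0,"y":0,"z":-20,"hand":0.55},{"wx":0,"wy":0,"wz":0,"x":0,"y":0,"z":0,"hand":0.55},{"wx":0,"wy":0,"wz":0,"x":0,"y":0,"z":0,"hand":0.55}]'
python3 -c "
from h import *
s,R=st(); P=env.camera_params('wrist'); im=env.capture('wrist'); np.savez('pics/w22.npz',im=im,**P)
crop(im,0,0,512,384,1,'pics/w22.png')"
```

```text
clock: 25.1
tool_pos: [0.4925, -0.1331, 0.2317]
tool_rot: [-1.462, -2.77, 0.004]
ft_force: [0.5, -0.4, -0.2]
gripper_width: 0.0721
clock: 25.6
tool_pos: [0.5448, 0.0917, 0.2065]
tool_rot: [-0.369, -3.104, 0.011]
ft_force: [-0.4, -0.8, -0.1]
gripper_width: 0.0722
clock: 25.9
tool_pos: [0.5398, 0.099, 0.1799]
tool_rot: [-0.161, -3.111, 0.01]
ft_force: [-0.0, 0.4, 0.4]
gripper_width: 0.072
t 25.9 pos [539.8, 99.0, 179.9] jaw 84.09 tilt z [-0.027, -0.005, -1.0] w 72.0 F [-0.0, 0.4, 0.4] q [-0.02, 0.3, 1.57, -0.01, 1.29, -1.48]
```

View pics/w22.png

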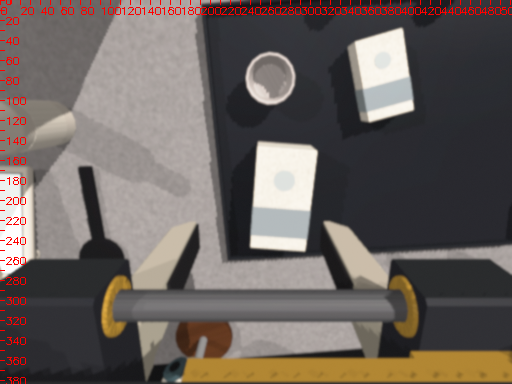

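Big carton's top is at (250–318, 142–252), the cup at (270,78), the small carton at (381,75).

Run:
```python
from rel import *
d=np.load("pics/w22.npz"); crop(d["im"],230,120,340,265,5,"pics/w22c.png")
```

```text
(no output)
```

View pics/w22c.png

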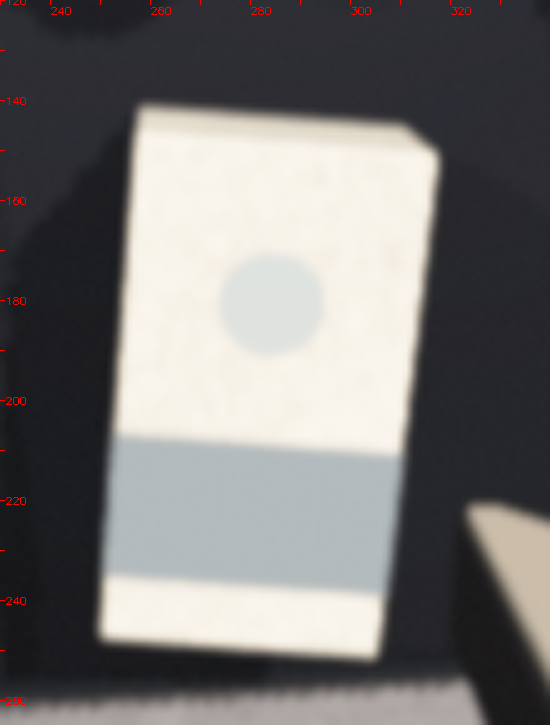

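Run:
```python
from rel import *
d=np.load("pics/w22.npz")
q=np.array([1000*onz(d,u,v,.046)[:2] for u,v in [(257.2,145.5),(317.5,150.5),(305.7,251.8),(249.8,247.5)]]);print(q,q.mean(0))
for i in range(4):
  e=q[(i+1)%4]-q[i];print(np.linalg.norm(e),np.degrees(np.arctan2(e[1],e[0])))
```

```text
[[502.74953265  98.24457355]
 [513.7650729  157.04353075]
 [622.55131132 138.37741802]
 [611.47931179  78.66314861]] [562.63630716 118.08216773]
59.82189812085072 79.38906576832525
110.37603649862757 -9.736298453107471
60.732060273603096 -100.50427992142613
110.47894403204731 169.7908891585055
```

```bash
python3 -m jog '[{"wx":0.005,"wy":-0.027,"wz":-0.075,"x":21,"y":19,"z":-20,"hand":0.55},{"wx":0,"wy":0.003,"wz":0,"x":-1,"y":0,"z":-40,"hand":0.55},{"wx":0,"wy":0.003,"wz":0,"x":-1,"y":0,"z":-30,"hand":0.55},{"wx":0,"wy":0,"wz":0,"x":0,"y":0,"z":0,"hand":0.55}]'
python3 -c "
from h import *
s,R=st(); P=env.camera_params('wrist'); im=env.capture('wrist'); np.savez('pics/w23.npz',im=im,**P)
crop(im,0,0,512,384,1,'pics/w23.png')"
```

```text
clock: 26.35
tool_pos: [0.562, 0.1148, 0.0925]
tool_rot: [0.309, 3.123, 0.001]
ft_force: [-1.3, 0.6, 0.1]
gripper_width: 0.0722
t 26.35 pos [562.0, 114.8, 92.5] jaw 78.7 tilt z [0.003, 0.001, -1.0] w 72.2 F [-1.3, 0.6, 0.1] q [0.01, 0.41, 1.65, 0.0, 1.08, -1.37]
```

View pics/w23.png

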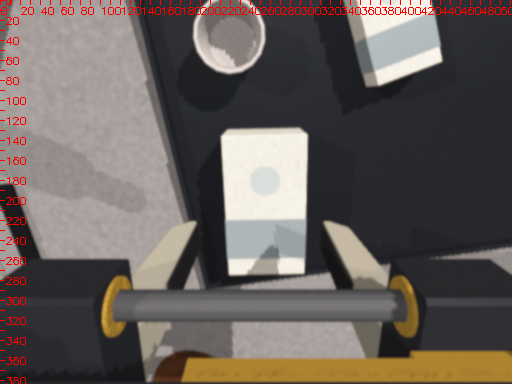

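```bash
python3 -m jog '[{"wx":0,"wy":0.004,"wz":0.015,"x":0,"y":4,"z":-20,"hand":0.55},{"wx":0,"wy":0.003,"wz":0,"x":-1,"y":0,"z":-15,"hand":0.55},{"wx":0,"wy":0,"wz":0,"x":0,"y":0,"z":0,"hand":0.55}]'
python3 -c "
from h import *
s,R=st(); P=env.camera_params('wrist'); im=env.capture('wrist'); np.savez('pics/w24.npz',im=im,**P)
crop(im,100,100,400,300,2,'pics/w24.png')"
```

```text
clock: 26.7
tool_pos: [0.5666, 0.1168, 0.0649]
tool_rot: [0.293, 3.119, 0.002]
ft_force: [-0.8, 0.5, -0.6]
gripper_width: 0.0718
t 26.7 pos [566.6, 116.8, 64.9] jaw 79.27 tilt z [0.009, 0.0, -1.0] w 71.8 F [-0.8, 0.5, -0.6] q [0.01, 0.45, 1.67, 0.0, 1.02, -1.37]
```

View pics/w24.png

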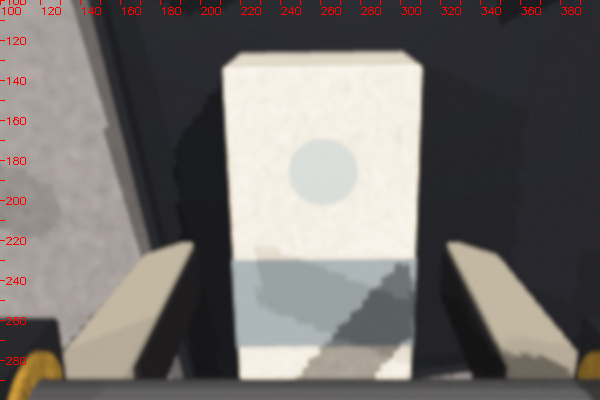

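```bash
python3 -m jog '[{"wx":0,"wy":0.01,"wz":0,"x":-4,"y":1,"z":-15,"hand":0.55},{"wx":0,"wy":0.003,"wz":0,"x":-2,"y":0,"z":-15,"hand":0.55},{"wx":0,"wy":0.003,"wz":0,"x":-1,"y":0,"z":-12,"hand":0.55},{"wx":0,"wy":0,"wz":0,"x":0,"y":0,"z":0,"hand":0.55}]'
python3 -c "
from h import *
s,R=st()"
```

```text
clock: 27.15
tool_pos: [0.5625, 0.1175, 0.0253]
tool_rot: [-0.297, -3.127, -0.001]
ft_force: [0.7, 0.1, -0.3]
gripper_width: 0.072
t 27.15 pos [562.5, 117.5, 25.3] jaw 79.16 tilt z [-0.0, 0.0, -1.0] w 72.0 F [0.7, 0.1, -0.3] q [0.01, 0.5, 1.7, 0.0, 0.94, -1.37]
```

```bash
python3 -m jog '[{"wx":0,"wy":0,"wz":0.008,"x":0,"y":0,"z":-8,"hand":0.55},{"wx":0,"wy":0,"wz":0,"x":0,"y":0,"z":0,"hand":0.1},{"wx":0,"wy":0,"wz":0,"x":0,"y":0,"z":0,"hand":0.1},{"wx":0,"wy":0,"wz":0,"x":0,"y":0,"z":0,"hand":0.1},{"wx":0,"wy":0,"wz":0,"x":0,"y":0,"z":0,"hand":0.1}]' 20
python3 -c "
from h import *
s,R=st(); P=env.camera_params('wrist'); im=env.capture('wrist'); np.savez('pics/w25.npz',im=im,**P)
crop(im,100,100,400,300,2,'pics/w25.png')"
```

```text
clock: 27.65
tool_pos: [0.5634, 0.1176, 0.0175]
tool_rot: [0.283, 3.128, 0.001]
ft_force: [-0.0, 0.4, -1.8]
gripper_width: 0.06
t 27.65 pos [563.4, 117.6, 17.5] jaw 79.66 tilt z [0.001, 0.001, -1.0] w 60.0 F [-0.0, 0.4, -1.8] q [0.01, 0.51, 1.71, 0.0, 0.92, -1.38]
```

View pics/w25.png

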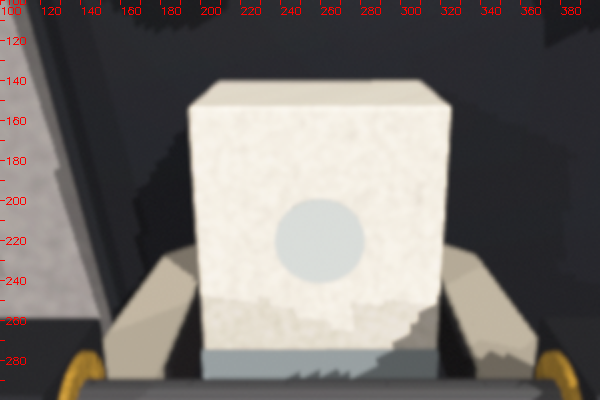

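```bash
python3 -c "
from h import *
d=np.load('pics/w25.npz')
for u,v in ((194.5,152.5),(325.5,152.5)): print(1000*onz(d,u,v,.046)[:2])"
python3 -m jog '[{"wx":0,"wy":0,"wz":0,"x":0,"y":0,"z":25,"hand":0.1},{"wx":0,"wy":0,"wz":0,"x":0,"y":0,"z":45,"hand":0.1},{"wx":0,"wy":0,"wz":0,"x":0,"y":0,"z":45,"hand":0.1},{"wx":0,"wy":0,"wz":0,"x":0,"y":-30,"z":25,"hand":0.1},{"wx":0,"wy":0,"wz":0,"x":-2,"y":-44,"z":5,"hand":0.1}]' 20
python3 -m jog '[{"wx":0,"wy":0,"wz":0.02,"x":-2,"y":-46,"z":0,"hand":0.1},{"wx":0,"wy":0,"wz":0.02,"x":-2,"y":-46,"z":0,"hand":0.1},{"wx":0,"wy":0,"wz":0.02,"x":-2,"y":-46,"z":0,"hand":0.1},{"wx":0,"wy":0,"wz":0,"x":-2,"y":-46,"z":0,"hand":0.1},{"wx":0,"wy":0,"wz":0,"x":-2,"y":-46,"z":0,"hand":0.1}]' 20
python3 -m jog '[{"wx":0,"wy":0,"wz":0,"x":-2,"y":-46,"z":0,"hand":0.1},{"wx":0,"wy":0,"wz":0,"x":-2,"y":-46,"z":0,"hand":0.1},{"wx":0,"wy":0,"wz":0,"x":-2,"y":-40,"z":0,"hand":0.1},{"wx":0,"wy":0,"wz":0,"x":0,"y":-20,"z":0,"hand":0.1},{"wx":0,"wy":0,"wz":0,"x":0,"y":0,"z":0,"hand":0.1}]' 20
python3 -c "
from h import *
s,R=st()"
```

```text
[503.18431783  97.5903753 ]
[513.85657432 155.89213789]
clock: 28.2
tool_pos: [0.5582, 0.0463, 0.1661]
tool_rot: [-0.273, -3.126, -0.001]
ft_force: [1.2, -0.4, -0.4]
gripper_width: 0.0603
clock: 28.7
tool_pos: [0.5482, -0.1906, 0.1711]
tool_rot: [0.167, 3.132, -0.001]
ft_force: [0.9, 0.3, 0.6]
gripper_width: 0.0599
clock: 29.2
tool_pos: [0.5389, -0.3559, 0.1711]
tool_rot: [0.178, 3.131, -0.005]
ft_force: [-0.5, 1.1, -0.7]
gripper_width: 0.06
t 29.2 pos [538.9, -355.9, 171.1] jaw 83.48 tilt z [0.006, -0.004, -1.0] w 60.0 F [-0.5, 1.1, -0.7] q [-0.76, 0.46, 1.36, 0.0, 1.32, -2.21]
```

```bash
python3 -m jog '[{"wx":0.004,"wy":0.006,"wz":-0.005,"x":8,"y":9,"z":-20,"hand":0.1},{"wx":0,"wy":0.002,"wz":0,"x":0,"y":0,"z":-40,"hand":0.1},{"wx":0,"wy":0.002,"wz":0,"x":0,"y":0,"z":-30,"hand":0.1},{"wx":0,"wy":0,"wz":0,"x":0,"y":0,"z":0,"hand":0.1}]' 20
python3 -c "
from h import *
s,R=st(); P=env.camera_params('wrist'); im=env.capture('wrist'); np.savez('pics/w26.npz',im=im,**P)
crop(im,0,0,512,384,1,'pics/w26.png')"
```

```text
clock: 29.6
tool_pos: [0.5482, -0.3398, 0.0762]
tool_rot: [-0.186, -3.131, -0.005]
ft_force: [-0.9, 0.8, -0.8]
gripper_width: 0.0601
t 29.6 pos [548.2, -339.8, 76.2] jaw 83.2 tilt z [-0.005, 0.003, -1.0] w 60.1 F [-0.9, 0.8, -0.8] q [-0.73, 0.55, 1.46, -0.0, 1.14, -2.18]
```

View pics/w26.png

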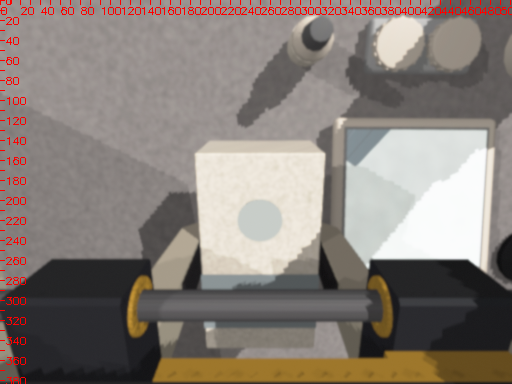

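Run:
```python
from rel import *
d=np.load("pics/w26.npz"); crop(d["im"],320,100,510,260,4,"pics/w26c.png")
f=lambda u,v,z:1000*onz(d,u,v,z)[:2]
a,b=f(494,120,.016),f(333.5,119.5,.016)
print(a,b,np.linalg.norm(a-b),np.degrees(np.arctan2(*(a-b)[::-1]))-90)
c=f(333,215,.035);print(c,np.degrees(np.arctan2(*(c-b)[::-1])))
yaw=np.radians(-6.8);X=np.array([np.cos(yaw),np.sin(yaw)]);Y=np.array([-X[1],X[0]])
m=(a+b)/2+64*X;print("mid",m,"carton",m-120*Y)
S=env.camera_params("scene")
```

```text
[ 505.04747796 -164.27128568] [ 490.81806123 -279.93578923] 116.53649077511366 -7.013469248385945
[ 556.89802662 -288.12374522] -7.063505831097523
mid [ 561.48256211 -229.68139143] carton [ 547.27408592 -348.8372524 ]
```

View pics/w26c.png

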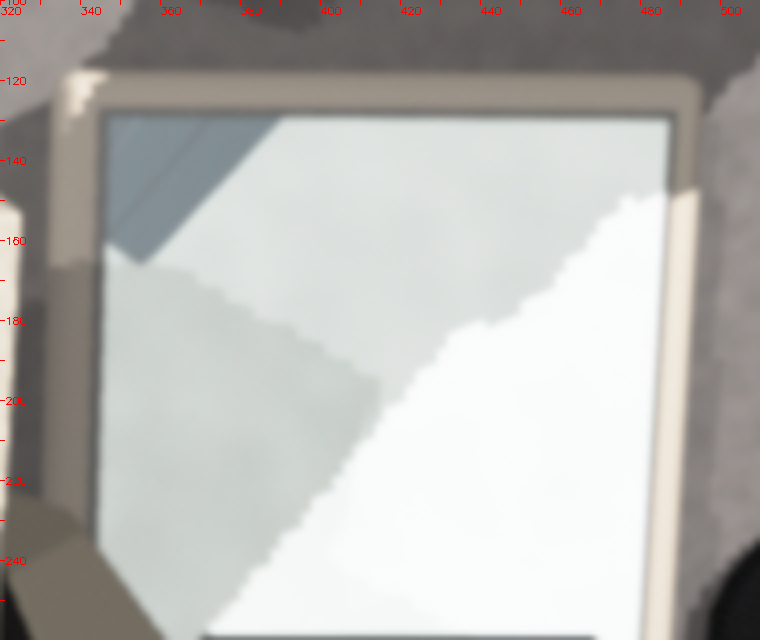

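```bash
python3 -m jog '[{"wx":-0.003,"wy":-0.003,"wz":0,"x":-1,"y":-7,"z":-20,"hand":0.1},{"wx":0,"wy":0.002,"wz":0,"x":-1,"y":0,"z":-18,"hand":0.1},{"wx":0,"wy":0,"wz":0,"x":0,"y":0,"z":0,"hand":0.1}]' 20
python3 -c "
from h import *
s,R=st()"
```

```text
clock: 29.95
tool_pos: [0.5507, -0.3444, 0.0434]
tool_rot: [0.179, 3.134, -0.006]
ft_force: [-0.0, 0.4, -1.2]
gripper_width: 0.0599
t 29.95 pos [550.7, -344.4, 43.4] jaw 83.47 tilt z [0.003, -0.004, -1.0] w 59.9 F [-0.0, 0.4, -1.2] q [-0.73, 0.58, 1.49, -0.0, 1.06, -2.19]
```

```bash
python3 -m jog '[{"wx":0.004,"wy":0.003,"wz":-0.004,"x":-4,"y":-3,"z":-14,"hand":0.1},{"wx":0,"wy":0.002,"wz":0,"x":-1,"y":0,"z":-8,"hand":0.1},{"wx":0,"wy":0,"wz":0,"x":0,"y":0,"z":0,"hand":0.1}]' 20
python3 -c "
from h import *
s,R=st()"
```

```text
clock: 30.25
tool_pos: [0.548, -0.3475, 0.0241]
tool_rot: [0.182, 3.134, -0.005]
ft_force: [0.2, -0.4, -0.9]
gripper_width: 0.06
t 30.25 pos [548.0, -347.5, 24.1] jaw 83.34 tilt z [0.002, -0.003, -1.0] w 60.0 F [0.2, -0.4, -0.9] q [-0.74, 0.6, 1.51, -0.0, 1.03, -2.19]
```

```bash
python3 -m jog '[{"wx":0.003,"wy":0.002,"wz":-0.002,"x":-1,"y":0,"z":-5,"hand":0.1},{"wx":0,"wy":0.001,"wz":0,"x":0,"y":0,"z":-4,"hand":0.1},{"wx":0,"wy":0,"wz":0,"x":0,"y":0,"z":0,"hand":0.1}]' 20
python3 -c "
from h import *
s,R=st()"
```

```text
clock: 30.55
tool_pos: [0.5476, -0.3481, 0.0157]
tool_rot: [0.187, 3.136, -0.002]
ft_force: [-0.6, 0.3, -0.5]
gripper_width: 0.06
t 30.55 pos [547.6, -348.1, 15.7] jaw 83.19 tilt z [0.0, -0.002, -1.0] w 60.0 F [-0.6, 0.3, -0.5] q [-0.74, 0.62, 1.51, -0.0, 1.02, -2.19]
```

```bash
python3 -m jog '[{"wx":0.002,"wy":0,"wz":0,"x":0,"y":1,"z":-2,"hand":0.1},{"wx":0,"wy":0,"wz":0,"x":0,"y":0,"z":0,"hand":0.1}]' 20
python3 -c "
from h import *
s,R=st()"
python3 -m jog '[{"wx":0,"wy":0,"wz":0,"x":0,"y":0,"z":0,"hand":0.48},{"wx":0,"wy":0,"wz":0,"x":0,"y":0,"z":0,"hand":0.48},{"wx":0,"wy":0,"wz":0,"x":0,"y":0,"z":0,"hand":0.48},{"wx":0,"wy":0,"wz":0,"x":0,"y":0,"z":15,"hand":0.48},{"wx":0,"wy":0,"wz":0,"x":0,"y":0,"z":30,"hand":0.48}]' 20
python3 -m jog '[{"wx":0,"wy":0,"wz":0,"x":-5,"y":0,"z":45,"hand":0.48},{"wx":0,"wy":0,"wz":0,"x":-8,"y":10,"z":48,"hand":0.48},{"wx":0,"wy":0,"wz":0,"x":-8,"y":15,"z":45,"hand":0.48},{"wx":0,"wy":0,"wz":0,"x":0,"y":15,"z":20,"hand":0.48},{"wx":0,"wy":0,"wz":0,"x":0,"y":0,"z":0,"hand":0.48}]' 20
python3 -c "
from h import *
s,R=st(); P=env.camera_params('wrist'); im=env.capture('wrist'); np.savez('pics/w27.npz',im=im,**P)
crop(im,0,0,512,384,1,'pics/w27.png')"
```

```text
clock: 30.75
tool_pos: [0.5477, -0.3473, 0.0138]
tool_rot: [0.187, 3.135, 0.001]
ft_force: [-0.8, -0.0, -0.9]
gripper_width: 0.0596
t 30.75 pos [547.7, -347.3, 13.8] jaw 83.18 tilt z [0.001, 0.0, -1.0] w 59.6 F [-0.8, -0.0, -0.9] q [-0.74, 0.62, 1.51, 0.0, 1.01, -2.19]
clock: 31.25
tool_pos: [0.5457, -0.3456, 0.0572]
tool_rot: [-0.187, -3.131, -0.008]
ft_force: [-1.3, 0.1, -0.0]
gripper_width: 0.0693
clock: 31.75
tool_pos: [0.5249, -0.3058, 0.2314]
tool_rot: [0.188, 3.131, -0.004]
ft_force: [0.3, -0.4, -0.6]
gripper_width: 0.0688
t 31.75 pos [524.9, -305.8, 231.4] jaw 83.13 tilt z [0.005, -0.003, -1.0] w 68.8 F [0.3, -0.4, -0.6] q [-0.71, 0.35, 1.37, 0.0, 1.41, -2.16]
```

View pics/w27.png

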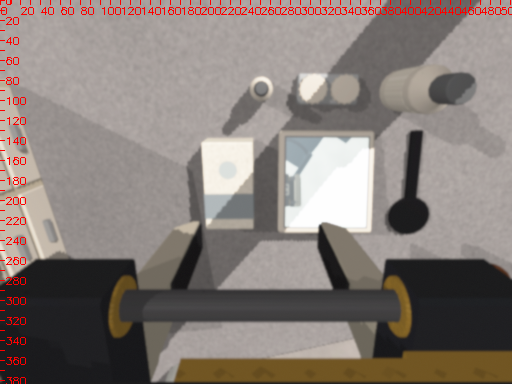

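Run:
```python
from rel import *
d=np.load("pics/w27.npz"); crop(d["im"],190,60,390,240,4,"pics/w27c.png")
```

```text
(no output)
```

View pics/w27c.png

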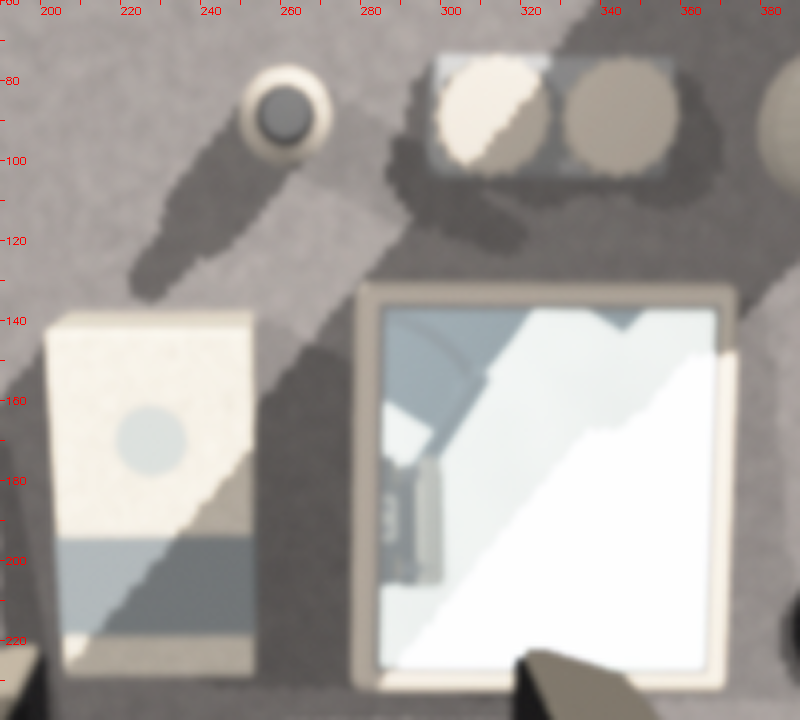

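Run:
```python
from rel import *
d=np.load("pics/w27.npz"); f=lambda u,v,z:1000*onz(d,u,v,z)[:2]
m,M,y=mirror(d,(374.5,131),(279.3,131),(371.8,232.3),(277.8,232)); print(y)
q=np.array([f(u,v,.042) for u,v in [(201.5,142.5),(253.2,141.5),(253.6,229),(206,228.7)]])
print("big",q.mean(0),M@(q.mean(0)-m))
for i in range(4):
  e=M@(q[(i+1)%4]-q[i]);print(np.linalg.norm(e),np.degrees(np.arctan2(e[1],e[0])))
a,b=f(345,89,.02),f(313,89,.02);c=(a+b)/2;print("case",c,M@(c-m),np.linalg.norm(a-b),np.degrees(np.arctan2(*(M@(a-b))[::-1])))
dr=f(261.2,88.5,.064);print("drops",dr,M@(dr-m),"rel case",M@(dr-c))
```

```text
mirror mid [ 559.84568175 -228.29318697] yaws -6.946636245684914 -7.041400341487667 sizes 117.30821559266445 119.00374145082407 123.88367309723111
-6.99401829358629
big [ 547.2725451  -348.00090595] [   2.09671834 -120.34793526]
60.14146395914312 91.23012755838782
110.85419515327207 0.009476533700879197
60.326252712507454 -90.21650062070368
109.33526587209606 179.90573411630618
case [ 448.37546989 -216.17141157] [-112.11676418   -1.54167497] 37.52618538740685 90.09349514262975
drops [ 438.98059572 -295.26249907] [-111.81114661  -81.18820898] rel case [  0.30561757 -79.646534  ]
```

```bash
python3 -m jog '[{"wx":0,"wy":0,"wz":0.06,"x":-6,"y":48,"z":0,"hand":0.29},{"wx":0,"wy":0,"wz":0.06,"x":-6,"y":48,"z":0,"hand":0.29},{"wx":0,"wy":0,"wz":0.06,"x":-6,"y":48,"z":0,"hand":0.29},{"wx":0,"wy":0,"wz":0.06,"x":-6,"y":48,"z":0,"hand":0.29},{"wx":0,"wy":0,"wz":0.05,"x":-6,"y":48,"z":0,"hand":0.29}]' 15
python3 -m jog '[{"wx":0,"wy":0,"wz":0,"x":-6,"y":48,"z":0,"hand":0.29},{"wx":0,"wy":0,"wz":0,"x":-6,"y":48,"z":0,"hand":0.29},{"wx":0,"wy":0,"wz":0,"x":-6,"y":48,"z":0,"hand":0.29},{"wx":0,"wy":0,"wz":0,"x":-6,"y":48,"z":0,"hand":0.29},{"wx":0,"wy":0,"wz":0,"x":-6,"y":48,"z":0,"hand":0.29}]' 15
python3 -m jog '[{"wx":0,"wy":0,"wz":0,"x":-6,"y":40,"z":-25,"hand":0.29},{"wx":0,"wy":0,"wz":0,"x":0,"y":15,"z":-30,"hand":0.29},{"wx":0,"wy":0,"wz":0,"x":0,"y":0,"z":0,"hand":0.29},{"wx":0,"wy":0,"wz":0,"x":0,"y":0,"z":0,"hand":0.29}]' 15
python3 -c "
from h import *
s,R=st(); P=env.camera_params('wrist'); im=env.capture('wrist'); np.savez('pics/w28.npz',im=im,**P)
crop(im,0,0,512,384,1,'pics/w28.png')"
```

```text
clock: 32.3
tool_pos: [0.491, -0.068, 0.2215]
tool_rot: [0.265, -3.126, 0.001]
ft_force: [0.7, -0.1, 0.1]
gripper_width: 0.06
clock: 32.8
tool_pos: [0.4561, 0.1783, 0.213]
tool_rot: [0.261, -3.113, 0.0]
ft_force: [1.7, -0.4, 0.0]
gripper_width: 0.0595
clock: 33.2
tool_pos: [0.4469, 0.239, 0.1515]
tool_rot: [0.272, -3.105, 0.002]
ft_force: [0.6, 0.4, 0.3]
gripper_width: 0.0599
t 33.2 pos [446.9, 239.0, 151.5] jaw 100.02 tilt z [-0.024, -0.004, -1.0] w 59.9 F [0.6, 0.4, 0.3] q [0.27, 0.25, 1.72, 0.0, 1.2, -1.48]
```

View pics/w28.png

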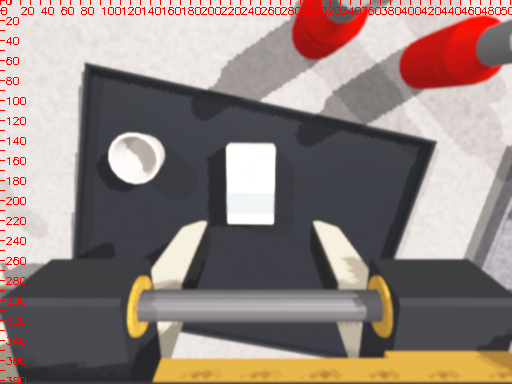

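```bash
python3 - <<'E'
from rel import *
d=np.load("pics/w28.npz"); f=lambda u,v,z:1000*onz(d,u,v,z)[:2]
q=np.array([f(u,v,.03) for u,v in [(226,144.5),(275.5,144.5),(273.5,224),(228,224)]])
print(q.mean(0))
for i in range(4):
  e=(q[(i+1)%4]-q[i]);print(np.linalg.norm(e),np.degrees(np.arctan2(e[1],e[0])))
E
python3 -m jog '[{"wx":0.004,"wy":-0.024,"wz":0,"x":3,"y":-8,"z":-20,"hand":0.29},{"wx":0,"wy":0,"wz":0,"x":-1,"y":0,"z":-35,"hand":0.29},{"wx":0,"wy":0,"wz":0,"x":-1,"y":0,"z":-20,"hand":0.29},{"wx":0,"wy":0,"wz":0,"x":0,"y":0,"z":0,"hand":0.29}]' 15
python3 -c "
from h import *
s,R=st(); P=env.camera_params('wrist'); im=env.capture('wrist'); np.savez('pics/w29.npz',im=im,**P)
crop(im,100,100,400,300,2,'pics/w29.png')"
```

```text
[449.36086147 229.73914494]
46.75557958089181 99.99795244176839
80.47703080775104 9.336910215948514
46.12913308035308 -79.99518927409083
80.4777630666623 -170.21707362028727
clock: 33.65
tool_pos: [0.4534, 0.2255, 0.0791]
tool_rot: [-0.262, 3.122, 0.0]
ft_force: [-0.4, 0.4, 0.8]
gripper_width: 0.06
t 33.65 pos [453.4, 225.5, 79.1] jaw 99.59 tilt z [0.009, 0.001, -1.0] w 60.0 F [-0.4, 0.4, 0.8] q [0.24, 0.32, 1.83, -0.0, 0.98, -1.5]
```

View pics/w29.png

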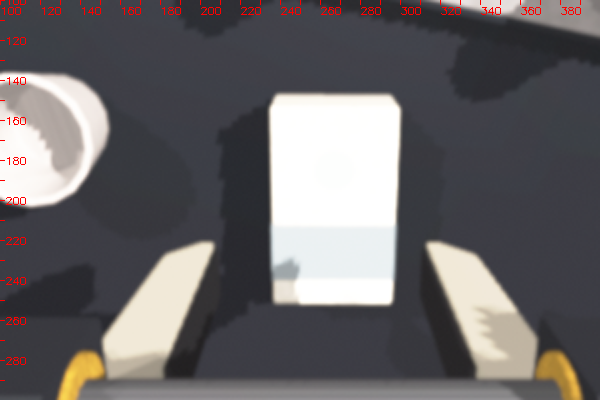

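```bash
python3 -m jog '[{"wx":0,"wy":0.01,"wz":0.006,"x":-4,"y":5,"z":-15,"hand":0.29},{"wx":0,"wy":0.003,"wz":0,"x":-1,"y":0,"z":-15,"hand":0.29},{"wx":0,"wy":0,"wz":0,"x":0,"y":0,"z":0,"hand":0.29}]' 15
python3 -c "
from h import *
s,R=st(); P=env.camera_params('wrist'); im=env.capture('wrist'); np.savez('pics/w30.npz',im=im,**P)
crop(im,100,100,400,300,2,'pics/w30.png')"
```

```text
clock: 34.0
tool_pos: [0.4532, 0.2305, 0.0529]
tool_rot: [-0.268, 3.126, 0.005]
ft_force: [-0.3, 0.5, 0.0]
gripper_width: 0.06
t 34.0 pos [453.2, 230.5, 52.9] jaw 99.8 tilt z [0.004, 0.003, -1.0] w 60.0 F [-0.3, 0.5, 0.0] q [0.25, 0.36, 1.85, 0.0, 0.93, -1.49]
```

View pics/w30.png

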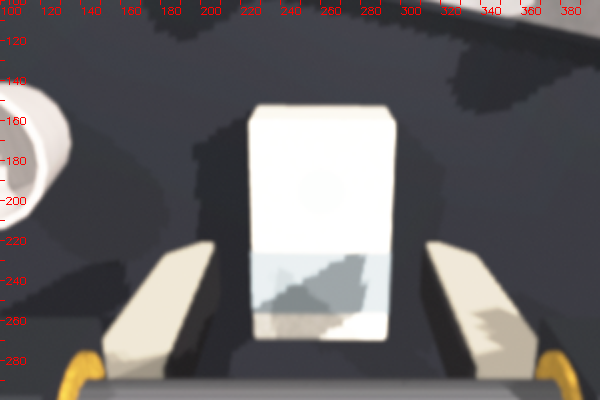

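```bash
python3 -m jog '[{"wx":-0.003,"wy":0.005,"wz":0,"x":-3,"y":0,"z":-15,"hand":0.29},{"wx":0,"wy":0.003,"wz":0,"x":-1,"y":0,"z":-14,"hand":0.29},{"wx":0,"wy":0.002,"wz":0,"x":-1,"y":0,"z":-6,"hand":0.29},{"wx":0,"wy":0,"wz":0,"x":0,"y":0,"z":0,"hand":0.29}]' 15
python3 -c "
from h import *
s,R=st()"
```

```text
clock: 34.45
tool_pos: [0.4503, 0.2315, 0.0187]
tool_rot: [0.269, -3.13, -0.003]
ft_force: [0.6, -0.8, -0.0]
gripper_width: 0.0599
t 34.45 pos [450.3, 231.5, 18.7] jaw 99.83 tilt z [-0.001, 0.002, -1.0] w 59.9 F [0.6, -0.8, -0.0] q [0.25, 0.41, 1.88, 0.0, 0.85, -1.49]
```

```bash
python3 -m jog '[{"wx":-0.002,"wy":0,"wz":0,"x":0,"y":-1,"z":-8,"hand":0.29},{"wx":0,"wy":0,"wz":0,"x":0,"y":0,"z":0,"hand":-0.2},{"wx":0,"wy":0,"wz":0,"x":0,"y":0,"z":0,"hand":-0.2},{"wx":0,"wy":0,"wz":0,"x":0,"y":0,"z":0,"hand":-0.2},{"wx":0,"wy":0,"wz":0,"x":0,"y":0,"z":0,"hand":-0.2}]' 15
python3 -c "
from h import *
s,R=st(); P=env.camera_params('wrist'); im=env.capture('wrist'); np.savez('pics/w31.npz',im=im,**P)
crop(im,100,100,400,300,2,'pics/w31.png')"
```

```text
clock: 34.95
tool_pos: [0.451, 0.2308, 0.011]
tool_rot: [-0.269, 3.129, -0.0]
ft_force: [0.3, -0.3, 0.3]
gripper_width: 0.0457
t 34.95 pos [451.0, 230.8, 11.0] jaw 99.84 tilt z [0.001, -0.0, -1.0] w 45.7 F [0.3, -0.3, 0.3] q [0.25, 0.42, 1.89, -0.0, 0.83, -1.49]
```

View pics/w31.png

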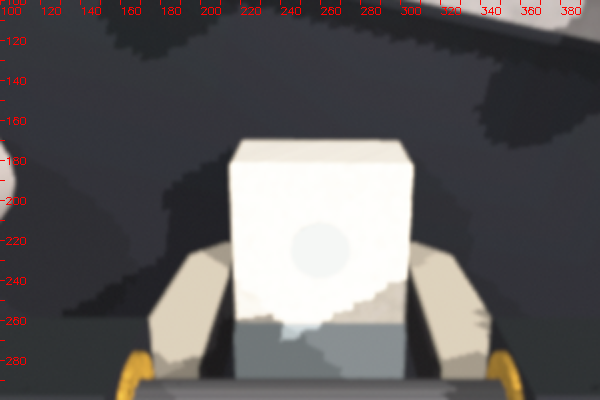

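```bash
python3 - <<'E'
from rel import *
d=np.load("pics/w31.npz"); f=lambda u,v,z:1000*onz(d,u,v,z)[:2]
n=(f(215,181,.03)+f(306.5,181,.03))/2; a=np.radians(9.84)
print(n, "centre",n+39*np.array([np.cos(a),np.sin(a)]))
E
python3 -m jog '[{"wx":0,"wy":0,"wz":0,"x":0,"y":0,"z":25,"hand":-0.2},{"wx":0,"wy":0,"wz":0,"x":0,"y":0,"z":45,"hand":-0.2},{"wx":0,"wy":0,"wz":0,"x":0,"y":0,"z":48,"hand":-0.2},{"wx":0,"wy":0,"wz":0,"x":5,"y":-30,"z":35,"hand":-0.2},{"wx":0,"wy":0,"wz":-0.06,"x":9,"y":-46,"z":15,"hand":-0.2}]' 15
python3 -m jog '[{"wx":0,"wy":0,"wz":-0.06,"x":9,"y":-48,"z":0,"hand":-0.2},{"wx":0,"wy":0,"wz":-0.06,"x":9,"y":-48,"z":0,"hand":-0.2},{"wx":0,"wy":0,"wz":-0.06,"x":9,"y":-48,"z":0,"hand":-0.2},{"wx":0,"wy":0,"wz":-0.05,"x":9,"y":-48,"z":0,"hand":-0.2},{"wx":0,"wy":0,"wz":0,"x":9,"y":-48,"z":0,"hand":-0.2}]' 15
python3 -m jog '[{"wx":0,"wy":0,"wz":0,"x":9,"y":-48,"z":0,"hand":-0.2},{"wx":0,"wy":0,"wz":0,"x":9,"y":-48,"z":0,"hand":-0.2},{"wx":0,"wy":0,"wz":0,"x":9,"y":-48,"z":0,"hand":-0.2},{"wx":0,"wy":0,"wz":0,"x":9,"y":-48,"z":0,"hand":-0.2},{"wx":0,"wy":0,"wz":0,"x":9,"y":-48,"z":0,"hand":-0.2}]' 15
python3 -m jog '[{"wx":0,"wy":0,"wz":0,"x":0,"y":0,"z":0,"hand":-0.2},{"wx":0,"wy":0,"wz":0,"x":0,"y":0,"z":0,"hand":-0.2}]' 15
python3 -c "
from h import *
s,R=st()"
```

```text
[411.78519738 223.68673538] centre [450.21146174 230.35173406]
clock: 35.5
tool_pos: [0.4608, 0.1559, 0.1827]
tool_rot: [0.184, -3.131, 0.0]
ft_force: [0.8, -0.8, 0.1]
gripper_width: 0.0459
clock: 36.0
tool_pos: [0.5083, -0.09, 0.1897]
tool_rot: [0.186, 3.127, -0.002]
ft_force: [0.9, -0.1, -1.1]
gripper_width: 0.0458
clock: 36.5
tool_pos: [0.5523, -0.3361, 0.1911]
tool_rot: [0.188, 3.124, -0.003]
ft_force: [-0.1, 0.3, -0.0]
gripper_width: 0.0456
clock: 36.7
tool_pos: [0.5517, -0.3434, 0.1894]
tool_rot: [0.199, 3.124, -0.005]
ft_force: [-0.2, 0.0, 0.0]
gripper_width: 0.046
t 36.7 pos [551.7, -343.4, 189.4] jaw 82.69 tilt z [0.011, -0.004, -1.0] w 46.0 F [-0.2, 0.0, 0.0] q [-0.73, 0.45, 1.33, 0.0, 1.35, -2.18]
```

```bash
python3 -m jog '[{"wx":0.004,"wy":0.011,"wz":0.007,"x":-4,"y":-4,"z":-20,"hand":-0.2},{"wx":0,"wy":0.002,"wz":0,"x":-1,"y":0,"z":-40,"hand":-0.2},{"wx":0,"wy":0.002,"wz":0,"x":-1,"y":0,"z":-30,"hand":-0.2},{"wx":0,"wy":0,"wz":0,"x":0,"y":0,"z":0,"hand":-0.2}]' 15
python3 -c "
from h import *
s,R=st(); P=env.camera_params('wrist'); im=env.capture('wrist'); np.savez('pics/w32.npz',im=im,**P)
crop(im,100,80,400,300,2,'pics/w32.png')"
```

```text
clock: 37.1
tool_pos: [0.544, -0.3429, 0.0952]
tool_rot: [-0.181, -3.131, -0.001]
ft_force: [1.2, 0.4, -1.0]
gripper_width: 0.0461
t 37.1 pos [544.0, -342.9, 95.2] jaw 83.4 tilt z [-0.005, 0.001, -1.0] w 46.1 F [1.2, 0.4, -1.0] q [-0.73, 0.52, 1.45, -0.0, 1.17, -2.19]
```

View pics/w32.png

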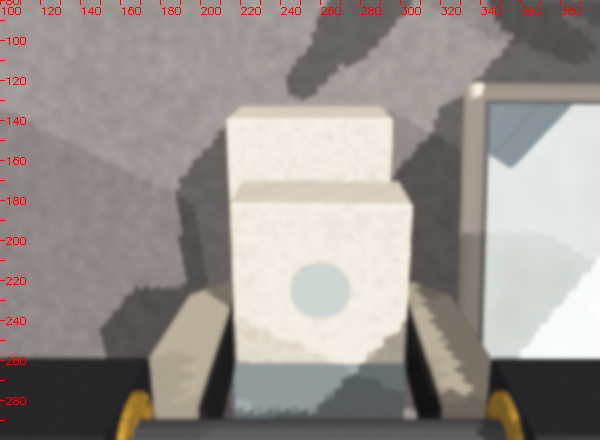

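Run:
```python
from rel import *
d=np.load("pics/w32.npz"); f=lambda u,v,z:1000*onz(d,u,v,z)[:2]
a,b=f(213.3,139,.042),f(296,139,.042)
y=np.radians(-6.9);X=np.array([np.cos(y),np.sin(y)]);Y=np.array([-X[1],X[0]])
print("big",np.linalg.norm(a-b),(a+b)/2+55*X,np.degrees(np.arctan2(*(b-a)[::-1]))-90)
a,b=f(215.8,181.8,.1142),f(306.2,182.3,.1142)
print("small",np.linalg.norm(a-b),(a+b)/2+39*X,np.degrees(np.arctan2(*(b-a)[::-1]))-90)
```

```text
big 59.0866020203227 [ 547.50548221 -348.20339943] -6.625655047942345
small 45.05918729352607 [ 544.04903968 -343.42824375] -6.950217830115946
```

```bash
python3 -m jog '[{"wx":0,"wy":-0.004,"wz":-0.004,"x":3,"y":-5,"z":-14,"hand":-0.2},{"wx":0,"wy":0.002,"wz":0,"x":-1,"y":0,"z":-12,"hand":-0.2},{"wx":0,"wy":0,"wz":0,"x":0,"y":0,"z":0,"hand":-0.2}]' 15
python3 -c "
from h import *
s,R=st()"
```

```text
clock: 37.45
tool_pos: [0.549, -0.3486, 0.0728]
tool_rot: [0.183, 3.133, -0.006]
ft_force: [-0.9, -0.1, 0.6]
gripper_width: 0.046
t 37.45 pos [549.0, -348.6, 72.8] jaw 83.3 tilt z [0.003, -0.004, -1.0] w 46.0 F [-0.9, -0.1, 0.6] q [-0.74, 0.55, 1.46, -0.0, 1.12, -2.19]
```

```bash
python3 -m jog '[{"wx":0.004,"wy":0.003,"wz":-0.002,"x":-2,"y":1,"z":-10,"hand":-0.2},{"wx":0,"wy":0.001,"wz":0,"x":-1,"y":0,"z":-7,"hand":-0.2},{"wx":0,"wy":0,"wz":0,"x":0,"y":0,"z":0,"hand":-0.2}]' 15
python3 -c "
from h import *
s,R=st(); P=env.camera_params('wrist'); im=env.capture('wrist'); np.savez('pics/w33.npz',im=im,**P)
crop(im,100,80,400,300,2,'pics/w33.png')"
```

```text
clock: 37.75
tool_pos: [0.5466, -0.3481, 0.0559]
tool_rot: [0.186, 3.136, -0.003]
ft_force: [-0.7, 0.3, -1.1]
gripper_width: 0.0461
t 37.75 pos [546.6, -348.1, 55.9] jaw 83.19 tilt z [0.0, -0.002, -1.0] w 46.1 F [-0.7, 0.3, -1.1] q [-0.74, 0.57, 1.48, -0.0, 1.09, -2.19]
```

View pics/w33.png

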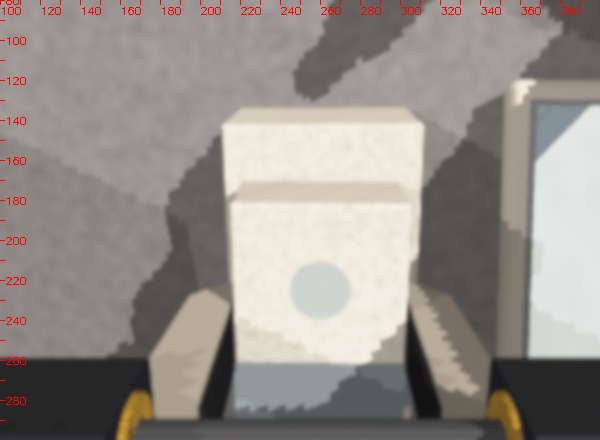

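Run:
```python
from rel import *
d=np.load("pics/w33.npz"); f=lambda u,v,z:1000*onz(d,u,v,z)[:2]
y=np.radians(-6.9);X=np.array([np.cos(y),np.sin(y)]);Y=np.array([-X[1],X[0]])
a,b=f(211.5,142,.042),f(312,142,.042)
B=(a+b)/2+55*X
print("big",np.linalg.norm(a-b),B,np.degrees(np.arctan2(*(b-a)[::-1]))-90)
a,b=f(215.8,181.5,.0749),f(306.2,182,.0749)
S=(a+b)/2+39*X
print("small",np.linalg.norm(a-b),S,np.degrees(np.arctan2(*(b-a)[::-1]))-90,"diff",S-B)
```

```text
big 58.98879463002822 [ 547.43661419 -348.11206739] -6.813576729196001
small 44.99917763756036 [ 546.38026648 -348.44798581] -7.123529046984544 diff [-1.05634771 -0.33591842]
```

Aligned within about 1 mm. I'll lower it the last 6 mm, nudging x by +1.

```bash
python3 -m jog '[{"wx":0.002,"wy":0,"wz":0,"x":0,"y":0,"z":-4,"hand":-0.2},{"wx":0,"wy":0,"wz":0,"x":0,"y":0,"z":-2,"hand":-0.2},{"wx":0,"wy":0,"wz":0,"x":0,"y":0,"z":0,"hand":-0.2}]' 15
python3 -c "
from h import *
s,R=st()"
```

```text
clock: 38.1
tool_pos: [0.5472, -0.3488, 0.0507]
tool_rot: [0.187, 3.134, -0.001]
ft_force: [0.2, -0.3, 0.4]
gripper_width: 0.046
t 38.1 pos [547.2, -348.8, 50.7] jaw 83.18 tilt z [0.002, -0.001, -1.0] w 46.0 F [0.2, -0.3, 0.4] q [-0.74, 0.57, 1.48, 0.0, 1.08, -2.19]
```

```bash
python3 -m jog '[{"wx":0.001,"wy":0.002,"wz":0,"x":0,"y":1,"z":-1.5,"hand":-0.2},{"wx":0,"wy":0,"wz":0,"x":0,"y":0,"z":0,"hand":-0.2}]' 15
python3 -c "
from h import *
s,R=st()"
python3 -m jog '[{"wx":0,"wy":0,"wz":0,"x":0,"y":0,"z":0,"hand":0.25},{"wx":0,"wy":0,"wz":0,"x":0,"y":0,"z":0,"hand":0.25},{"wx":0,"wy":0,"wz":0,"x":0,"y":0,"z":0,"hand":0.25},{"wx":0,"wy":0,"wz":0,"x":0,"y":0,"z":15,"hand":0.25},{"wx":0,"wy":0,"wz":0,"x":0,"y":0,"z":30,"hand":0.25}]' 15
python3 -m jog '[{"wx":0,"wy":0,"wz":0,"x":-5,"y":0,"z":45,"hand":0.25},{"wx":0,"wy":0,"wz":0,"x":-8,"y":10,"z":45,"hand":0.25},{"wx":0,"wy":0,"wz":0,"x":-8,"y":25,"z":35,"hand":0.25},{"wx":0,"wy":0,"wz":0,"x":0,"y":20,"z":20,"hand":0.25},{"wx":0,"wy":0,"wz":0,"x":0,"y":0,"z":0,"hand":0.25}]' 15
python3 -c "
from h import *
s,R=st(); P=env.camera_params('wrist'); im=env.capture('wrist'); np.savez('pics/w34.npz',im=im,**P)
crop(im,0,0,512,384,1,'pics/w34.png');crop(im,180,60,380,240,4,'pics/w34c.png')"
```

```text
clock: 38.3
tool_pos: [0.5473, -0.3479, 0.0493]
tool_rot: [0.187, 3.136, -0.0]
ft_force: [0.1, -0.5, 0.0]
gripper_width: 0.0457
t 38.3 pos [547.3, -347.9, 49.3] jaw 83.18 tilt z [0.0, -0.0, -1.0] w 45.7 F [0.1, -0.5, 0.0] q [-0.74, 0.58, 1.48, -0.0, 1.08, -2.19]
clock: 38.8
tool_pos: [0.5452, -0.3458, 0.0922]
tool_rot: [-0.186, -3.13, -0.008]
ft_force: [0.7, 0.1, 0.7]
gripper_width: 0.0576
clock: 39.3
tool_pos: [0.5244, -0.291, 0.2528]
tool_rot: [0.189, 3.132, -0.004]
ft_force: [0.2, -0.2, -0.1]
gripper_width: 0.0584
t 39.3 pos [524.4, -291.0, 252.8] jaw 83.1 tilt z [0.004, -0.002, -1.0] w 58.4 F [0.2, -0.2, -0.1] q [-0.69, 0.33, 1.36, 0.0, 1.45, -2.14]
```

View pics/w34.png

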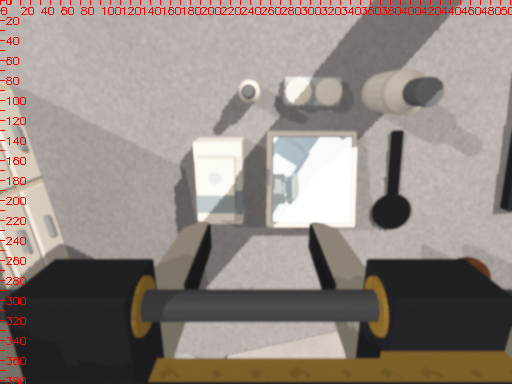

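View pics/w34c.png

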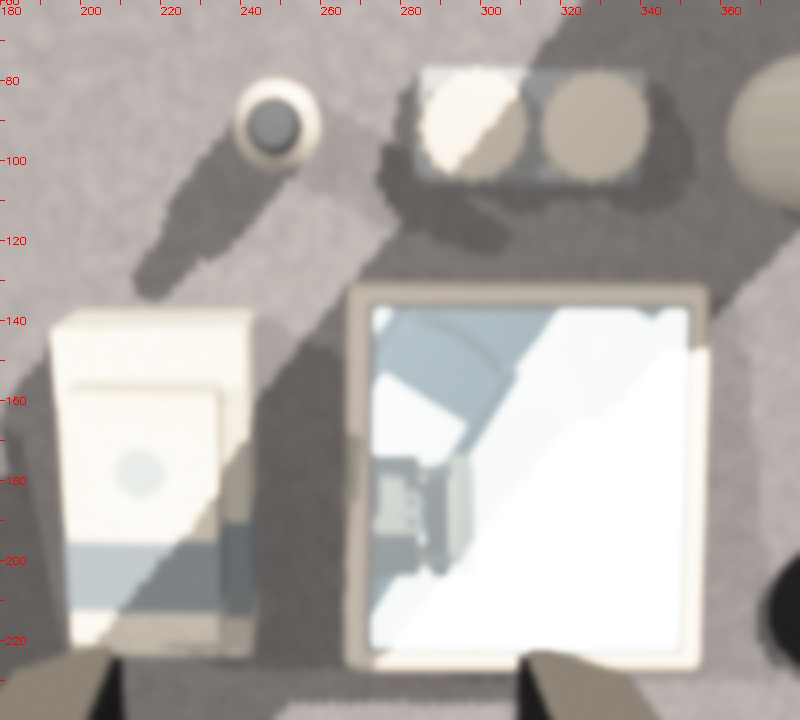

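```bash
python3 - <<'E'
from rel import *
d=np.load("pics/w34.npz"); f=lambda u,v,z:1000*onz(d,u,v,z)[:2]
crop(d["im"],350,60,450,130,6,"pics/w34s.png")
m,M,y=mirror(d,(357,131.3),(267,131.3),(354.8,227.3),(266.3,227)); print(y)
X,Y=M
B=(f(193,142,.042)+f(242.8,141.3,.042))/2+55*X
a,b=f(197.5,157.8,.068),f(234.5,157,.068); S=(a+b)/2+39*X
print("big",M@(B-m),"small",M@(S-m),np.linalg.norm(a-b),np.degrees(np.arctan2(*(M@(b-a))[::-1])))
a,b=f(298,91,.02),f(328.5,91,.02);c=(a+b)/2;print("case",M@(c-m),np.degrees(np.arctan2(*(M@(b-a))[::-1])))
dr=f(248.2,91,.064);print("drops",M@(dr-m),M@(dr-c))
so=f(429,91.5,.125);print("sol",so,M@(so-m),M@(so-c))
print("paddle",f(396.5,131,.006),f(391,211,.006))
E
python3 -m jog '[{"wx":0,"wy":0,"wz":0,"x":-20,"y":40,"z":10,"hand":0.25},{"wx":0,"wy":0,"wz":0,"x":-20,"y":45,"z":5,"hand":0.25},{"wx":0,"wy":0,"wz":0,"x":-20,"y":45,"z":0,"hand":0.25},{"wx":0,"wy":0,"wz":0,"x":-20,"y":45,"z":0,"hand":0.25},{"wx":0,"wy":0,"wz":0,"x":-20,"y":45,"z":0,"hand":0.25}]' 15
python3 -m jog '[{"wx":0,"wy":0,"wz":0,"x":-10,"y":45,"z":0,"hand":0.25},{"wx":0,"wy":0,"wz":0,"x":-10,"y":45,"z":0,"hand":0.25},{"wx":0,"wy":0,"wz":0,"x":0,"y":45,"z":0,"hand":0.25},{"wx":0,"wy":0,"wz":0,"x":0,"y":45,"z":0,"hand":0.25},{"wx":0,"wy":0,"wz":0,"x":0,"y":20,"z":0,"hand":0.25}]' 15
python3 -m jog '[{"wx":0,"wy":0,"wz":0,"x":0,"y":0,"z":0,"hand":0.25},{"wx":0,"wy":0,"wz":0,"x":0,"y":0,"z":0,"hand":0.25}]'
python3 - <<'E'
from h import *
st()
for n,c in (("scene",(120,100,320,290,4)),("side",(120,80,400,300,2))):
    im=env.capture(n); np.save(f"pics/{n}F.npy",im); crop(im,*c,f"pics/{n}F.png")
E
```

```text
mirror mid [ 560.08861337 -228.31169915] yaws -6.987119625343766 -6.982966404502896 sizes 117.23622343711911 118.22382271515276 123.89379207893013
-6.985043014923331
big [   1.94862854 -119.57789759] small [   0.43647314 -118.8733881 ] 43.14242857465965 91.34629989910245
case [-112.92074419   -1.62179749] 90.05701067454393
drops [-112.3808501   -80.80197228] [  0.53989409 -79.1801748 ]
sol [ 460.00869342 -128.52416615] [-111.47230543   86.87616038] [ 1.44843876 88.49795787]
paddle [ 512.18657939 -107.21853409] [ 626.44954596 -114.10427038]
clock: 39.85
tool_pos: [0.4206, -0.0745, 0.2579]
tool_rot: [-0.204, -3.127, -0.0]
ft_force: [-0.2, 0.1, 0.3]
gripper_width: 0.0578
clock: 40.35
tool_pos: [0.3946, 0.1315, 0.2524]
tool_rot: [-0.209, -3.118, 0.0]
ft_force: [-0.4, 0.7, -0.5]
gripper_width: 0.0584
clock: 40.55
tool_pos: [0.3939, 0.1328, 0.2502]
tool_rot: [-0.201, -3.114, 0.002]
ft_force: [0.9, -0.4, 0.2]
gripper_width: 0.0579
t 40.55 pos [393.9, 132.8, 250.2] jaw 82.6 tilt z [-0.021, 0.0, -1.0] w 57.9 F [0.9, -0.4, 0.2] q [0.05, 0.0, 1.76, 0.0, 1.4, -1.39]
```

View pics/w34s.png

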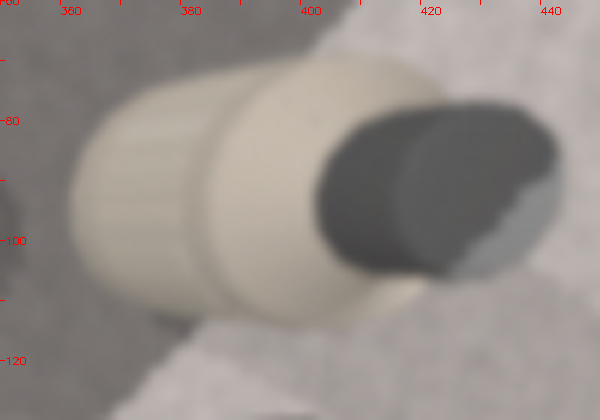

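View pics/sceneF.png

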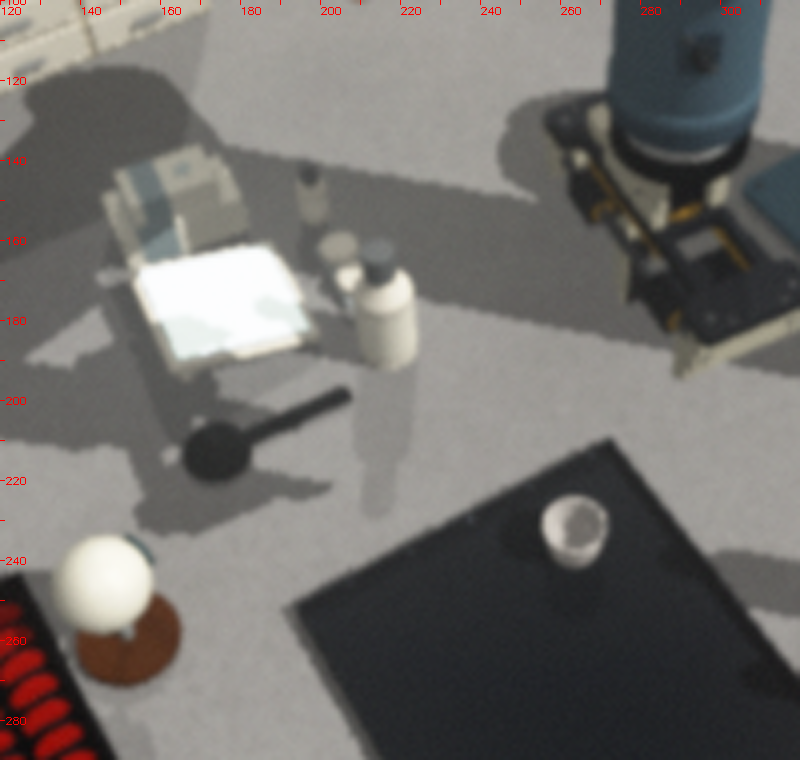

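View pics/sideF.png

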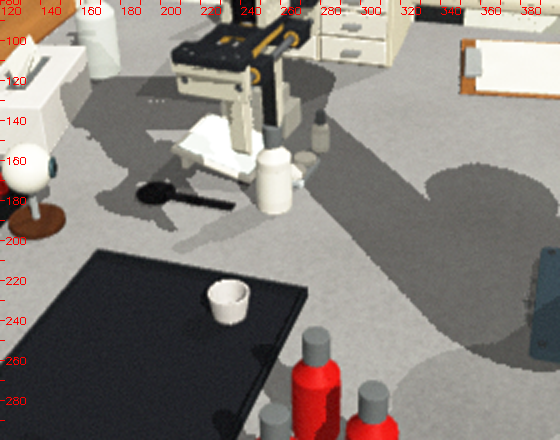

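```bash
python3 -c "
from h import *
st(); print(env.sign_off())"
```

```text
t 40.65 pos [394.1, 132.1, 250.4] jaw 82.48 tilt z [-0.021, 0.0, -1.0] w 58.6 F [-0.4, 0.7, -0.1] q [0.05, 0.0, 1.76, 0.0, 1.4, -1.39]
the job is handed in; nothing more can be done
None
```

The place at the mirror is set as asked, in the order you listed, and I handed the job in at about 41 s of the 144 s allowed. I left the arm clear of everything.

These are my last checks from the wrist camera, in the mirror's own frame with target positions in brackets:

| Item | Position (mm) | Target (mm) |
|---|---|---|
| Case | (−113, −2) | (−112, 0) |
| Solution bottle, from the case | 88.5 to the left | 91 |
| Drop bottle, from the case | 79 to the right | 80 |
| Large carton | (+2, −120) | (0, −120) |
| Small carton | within about 2 mm of the large carton's centre | centred |

- **Gaps:** The gaps come out at about 31 mm (mirror to case), 27 mm (case to solution bottle), 29 mm (case to drop bottle) and 30 mm (mirror to large carton).
- **Alignment:** The case is parallel to the mirror's front edge, and both cartons are within about 1° of its side. Both bottles stand upright, in line with the case to within about 1.5 mm.
- **Cup and paddle:** Both look unmoved. The cup is within a pixel of its starting spot in the scene picture.
- **Disagreements:** The mirror's frame measured 117–119 mm wide against the 120 mm given. Separate views put its centre 2–4 mm apart. The first wrist view of the case on the tray was also about 7 mm off the later one, so I went by the closer view.

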